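# Make up the drive-end kit and the brush-gear kit

### The arm

A 6-joint arm with a two-finger parallel gripper is mounted at the origin on a cart in front of the work surface, level with it; the furniture and walls round the work are solid. World frame = base frame: x ahead of the robot, y to its left, z up, the work surface at z = 0. Lengths are in m, angles in rad, forces in N, time in s.
With the tool pointing down it reaches from about 0.35 to 0.85 m from the base axis. Payload 8.1 kg.
Tool frame: the origin (TCP) lies at the very end of the fingers, on their centre line; the grasp point (between the pads) lies 19 mm behind it; z points along the fingers, y is the line along which they close (so a half turn about z gives the same grasp; the last joint's range is limited). The gripper opens to 85 mm and grips with 20 to 120 N. Pads are 22 mm wide; open, the fingers measure 114 mm over their backs; the gripper's body (76 mm by 85 mm) begins 54 mm behind the grasp point. The pads swing forward as they close: fully open they stand 13 mm farther back than shut.
Start: joints at [1.101, 0.13, 1.488, -0, 1.523, -0.085], TCP at [0.225, 0.556, 0.211] pointing down, gripper open.
Joint ranges: [-2.96, 2.96], [-0.89, 2.26], [0.02, 2.5], [-1.34, 4.48], [0, 2.73], [-2.66, 2.66]. Speed limits (rad/s): [2.39, 2.39, 2.79, 3.14, 3.14, 3.14].

### API

Orientations are given as a 3x3 rotation matrix whose columns are the frame's x, y, z axes.
In Python, from bench import env gives the robot as it stands.
- The arm moves only by the tool arm_command, never from a script. Its argument "targets" is one flat list of numbers, 7 for each row, row after row: the shift along the tool's x, y, z in m, then the turn, a rotation vector about the tool's x, y, z in degrees, then the opening, from 0 (shut) to 1 (fully open). A call has 1 to 20 rows; each row shifts and turns the commanded pose from where the row before left it, along the tool's axes as they then stand; what a row does not reach is not made up. A row lasts 1/8 s, in which the tool goes at most 62.5 mm and 10.7 degrees, less where a joint would pass 70% of its speed; a pose out of reach is approached as far as the arm can. A call with a gripper value outside its range is refused whole. The fingers move at their own pace and stop on an object; "squeeze" is the grip in N (left out, the last holds). Time passes only in rows, so rows that do not move let the fingers close. It gives the time, the measured TCP pose, the force, the opening and the grip force at its end, in the units of the state.
- env.get_obs(): the state, without advancing time (a new reading comes with each control period).
- env.snapshot(name): name is "scene" or "side" or "wrist"; returns a dict with "frame" (384x512x3 uint8, blue, green, red), "z_map" (384x512 float32, m along the optical axis (not along the pixel's ray), 0 where there is no reading), "intrinsics" (3x3 intrinsics, pixels), "xyz" and "rotation" of the camera in the world. Camera axes: x right, y down, z forward; pixel columns grow to the right and rows downward; lengths in m; the calibration is good to about 2 mm. The wrist camera is an equidistant fisheye: a pixel r from the principal point sees the ray r / f radians off the axis. A picture is of the moment at which its call begins.
- env.close_job(): hands the job in; it is judged then, once.
The state is a dict: "t": time; "q": joint angles; "joint_vel": joint speeds; "joint_efforts": joint torques, N m; "position": TCP position; "ee_rot": TCP orientation; "contact_force": force on the tool from outside, world axes, zero at the start; "torque": the same for the moment, N m; "finger_gap": finger opening in m; "finger_force": force on a finger pad.
Only numpy, scipy, OpenCV 4.12 (cv2) and the standard library are available. Lean on these libraries where they do the work, as an engineer would, in place of code of your own. Each camera call takes 0.05 s, during which the arm holds its last target. There are 200 camera calls.

### The job

Make up two alternator overhaul kits from the parts on the bench. Drive-end kit: in the round nest of the square tray stack the belt pulley (the way up it lies), the spacer ring on the pulley and the ball bearing on the ring, each well centred on the one below, so that the fitter lifts them off in the order they go on the shaft. Brush-gear kit: lay the brush holder flat in the wide pocket and the longest of the three hex bolts in the narrow pocket of the other tray, both lengthwise in their pockets, and leave the two shorter bolts where they are.

Things in the scene. Friction and masses are not known exactly. Their poses are not given: they have to be found in the camera images.
- pulley_c (a point): Grooved belt pulley, dark grey metal, 37 mm high, lying with its flat side up: the lower 14 mm is a flange 66 mm across, above it a 56 mm cylinder up to the top (small bore; the shallow dish in it is filled, so a part rests level at 37 mm). 0.3 to 0.46 kg. The point is its centre, half-way up (18.5 mm); its own z axis points down.
- spacer_c (a point): Spacer ring, plain light metal ring 26 mm across and 4 mm thick, lying flat; 12 g. The point is its centre, half-way up (2 mm).
- bearing_c (a point): Ball bearing, bright steel ring with a dark seal, 40 mm across and 12 mm thick, lying flat; 110 g. The point is its centre, half-way up (6 mm).
- holder_c (a point): Brush holder, black moulding on a white flat base. Overall 48 mm (own x) by 74 mm (own y), base 4 mm thick. Take it across the body, 25 mm wide along x, 18 mm high, centred at own x +1.5, y +13 mm and 32 mm long there; a thin tower on it reaches 31 mm; a 16 mm wide, 7 mm high boot runs out to -y. 36 to 63 g. The point is the middle of the outline, 9 mm above the underside.
- long_bolt_c (a point): The longest of three hex bolts: bare steel, 65 mm long along its own y, 14 mm wide, 13 mm high, lying flat. The point is its centre, half-way up (6.5 mm).
- mid_bolt_c (a point): A shorter bare steel hex bolt, 50 mm long along its own y, 14 mm wide, 13 mm high: a spare, to be left alone. The point is its centre.
- short_bolt_c (a point): The shortest hex bolt, yellowish, 37 mm long along its own y, 14 mm wide, 13 mm high: a spare, to be left alone. The point is its centre.
- nest_tray: Square fixed kit tray, grey with a dark floor, 124 x 124 mm, top 10 mm high (corner bosses 14 mm), with one round nest 84 mm across at its middle; nest floor 4 mm above the bench, so 6 mm deep. Origin: centre of the underside, z up.
- pocket_tray: Oblong fixed kit tray, grey with a dark floor, 156 mm (own x) x 124 mm (own y), top 10 mm high (four pins 14 mm), pocket floors 4 mm above the bench. Wide pocket 68 (x) x 92 (y) mm centred at x -34, y -6.5 mm; narrow pocket 34 x 84 mm centred at x +39, y +7 mm, between the broad lands. A finger channel 44 mm wide at y +7 mm, at floor level, crosses both along x. Origin: centre of the underside, z up.
Mind the look-alikes: they are no part of the job. What is shaped like the part that bears pulley_c but orange or red is not meant.

How it is judged:
By the outcome, as a careful person would: the job done as asked, in the order asked, and still so for the second after the job is handed in, with the robot touching nothing.
It also fails if it takes over 128 s, if anything falls off the work surface, if the arm or the gripper's body presses on something with over 40 N, if the wrist force passes 120 N, or if a joint passes its speed limit or range.

## Working session

There is one attempt and no reset: what is moved stays moved. The work goes in short steps, Python scripts to look and compute and a tool call to move; the robot and the scene stay as the last step left them, time stands still between calls to the robot, and variables do not carry over. Pictures are saved under pics/ and viewed, at most 14 in all, crops included, and the job is handed in when it is done.

Besides the shell and the picture viewer there is one more tool, called after "Request:" as name(argument=value, ...), one argument or row to a line, values as JSON. arm_command: Moves the arm, as the interface text tells. Its arguments: {"type":"object","properties":{"targets":{"type":"array","items":{"type":"number"}},"squeeze":{"type":"number"}},"required":["targets"]}

```bash
mkdir -p pics; ls; cat > h.py <<'E'
import numpy as np, cv2
from bench import env
np.set_printoptions(precision=4,suppress=True)
def cloud(s):
    K=s["intrinsics"];z=s["z_map"];v,u=np.mgrid[:z.shape[0],:z.shape[1]]
    P=np.stack([(u-K[0,2])/K[0,0]*z,(v-K[1,2])/K[1,1]*z,z],-1)
    W=P@np.array(s["rotation"]).T+np.array(s["xyz"]);W[z==0]=np.nan
    return W
E
python3 - <<'E'
from h import *
for n in("scene","side"):
    s=env.snapshot(n);cv2.imwrite(f"pics/{n}0.png",s["frame"]);np.savez(f"{n}0.npz",**s)
    print(n,s["xyz"],s["rotation"],s["intrinsics"])
o=env.get_obs();print(o)
E
```

```text
pics
scene [-0.1197  0.8579  0.8766] [[-0.7412 -0.4601  0.4887]
 [-0.6709  0.5304 -0.5183]
 [-0.0207 -0.712  -0.7018]] [[366.3397   0.     251.2765]
 [  0.     366.3397 189.7082]
 [  0.       0.       1.    ]]
side [ 0.069  -0.3628  0.7116] [[ 0.848  -0.3487  0.3991]
 [-0.5297 -0.5814  0.6176]
 [ 0.0167 -0.7351 -0.6777]] [[361.4146   0.     250.7745]
 [  0.     361.4146 195.3912]
 [  0.       0.       1.    ]]
{'t': 0.1, 'q': array([ 1.1006,  0.1311,  1.4892, -0.    ,  1.523 , -0.0854]), 'joint_vel': array([ 0.0015, -0.0018, -0.0005,  0.0006,  0.0001, -0.0012]), 'joint_efforts': array([  0.0016, -57.0951, -50.1946,  -0.0001,   0.008 ,   0.    ]), 'position': array([0.225 , 0.5556, 0.21  ]), 'ee_rot': array([[-0.9269,  0.3754, -0.0008],
       [ 0.3754,  0.9269, -0.0015],
       [ 0.0001, -0.0017, -1.    ]]), 'contact_force': array([-0.3444, -0.2731, -0.0378]), 'torque': array([ 0.0068, -0.0195,  0.0252]), 'finger_force': 0.0, 'finger_gap': 0.08522054214641882}
```

View pics/scene0.png

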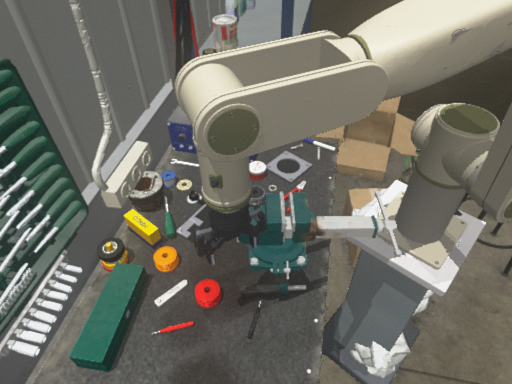

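View pics/side0.png

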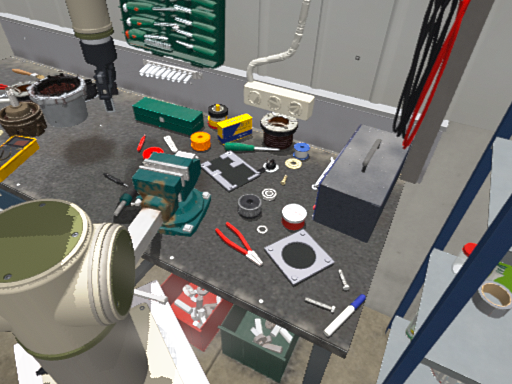

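Side view: nest tray at about (297,256), pocket tray (230,168), dark pulley (249,205), with orange (201,141) and red (153,155) look-alikes. Bearing (269,194), spacer (262,229), holder candidate (271,165), and bolts at (342,280), (320,303) and yellowish (284,180). I'll enlarge to confirm.

```bash
python3 - <<'E'
from h import *
s=dict(np.load("side0.npz"));W=cloud(s)
c=s["frame"][135:325,190:390];cv2.imwrite("pics/crop1.png",cv2.resize(c,None,fx=3.1,fy=3.1,interpolation=cv2.INTER_CUBIC))
for n,u,v in [("nest",297,256),("ptray",230,168),("pulley",249,200),("bearing",269,194),("spacer",262,229),("holder",271,165),("b1",342,280),("b2",320,303),("b3",284,180),("redcap",293,212),("box",350,185)]:
    print(n,W[v,u])
E
```

```text
nest [0.467  0.0381 0.0037]
ptray [0.4975 0.4243 0.0031]
pulley [0.4563 0.245  0.03  ]
bearing [0.5366 0.263  0.0004]
spacer [ 0.4452  0.1609 -0.0021]
holder [0.6085 0.3591 0.0145]
b1 [ 0.5102 -0.0741  0.0097]
b2 [ 0.4291 -0.0929  0.0087]
b3 [0.6059 0.2852 0.0078]
redcap [0.527  0.1397 0.0376]
box [0.629  0.0637 0.1428]
```

View pics/crop1.png

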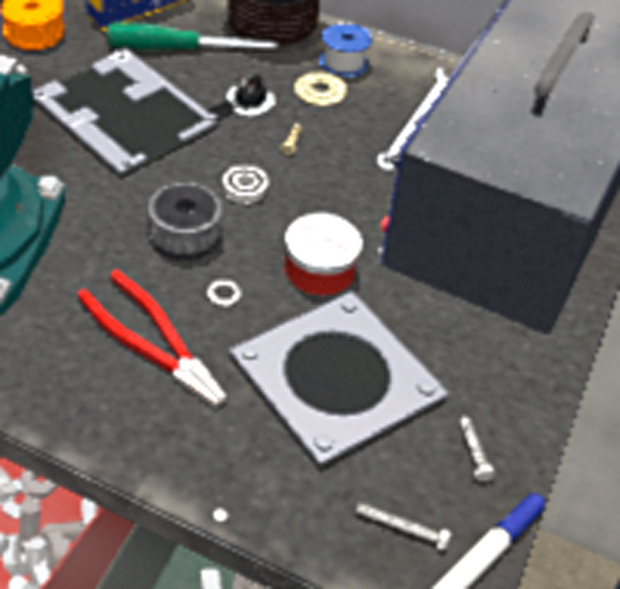

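```bash
cat >> h.py <<'E'
def proj(s,P,fish):
    K=s["intrinsics"];p=(P-np.array(s["xyz"]))@np.array(s["rotation"])
    if fish:
        r=np.hypot(p[...,0],p[...,1])+1e-12;k=np.arctan2(r,p[...,2])/r
    else: k=1/p[...,2]
    return K[0,0]*p[...,0]*k+K[0,2],K[1,1]*p[...,1]*k+K[1,2]
def ortho(s,cx,cy,half,z,fish=True,n=600):
    # image: columns = -y (right is -y), rows = -x (up is +x)
    g=np.linspace(half,-half,n);X,Y=np.meshgrid(cx+g,cy+g,indexing="ij")
    u,v=proj(s,np.stack([X,Y,np.full_like(X,z)],-1),fish)
    return cv2.remap(s["frame"],u.astype(np.float32),v.astype(np.float32),cv2.INTER_LINEAR)
def blobs(W,fr,zlo,zhi,box):
    m=(W[...,2]>zlo)&(W[...,2]<zhi)&(W[...,0]>box[0])&(W[...,0]<box[1])&(W[...,1]>box[2])&(W[...,1]<box[3])
    return W[m]
def rect(P):
    (c,sz,a)=cv2.minAreaRect((P[:,:2]*1000).astype(np.float32));b=cv2.boxPoints((c,sz,a))
    e=b[1]-b[0];f=b[2]-b[1];L=e if np.hypot(*e)>np.hypot(*f) else f
    return np.array(c),np.array(sz),np.degrees(np.arctan2(L[1],L[0]))%180
E
python3 - <<'E'
from h import *
s=dict(np.load("side0.npz"));W=cloud(s)
for n,(x,y),r,lo,hi in [("nest",(.467,.04),.1,.007,.02),("ptray",(.50,.424),.11,.007,.018),("pulley",(.456,.24),.05,.030,.045),("bearing",(.537,.26),.035,.006,.02),("spacer",(.445,.161),.03,.0015,.01),("holder",(.6085,.36),.06,.004,.04),("b1",(.51,-.074),.05,.004,.02),("b2",(.429,-.093),.045,.004,.02),("b3",(.606,.285),.03,.004,.02)]:
    P=blobs(W,s["frame"],lo,hi,(x-r,x+r,y-r,y+r))
    print(n,len(P),*rect(P), "zmax",P[:,2].max(), "med",np.median(P,0))
E
```

```text
nest 1493 [448.7732  47.1606] [195.059  175.7701] 83.6586 zmax 0.0198822882952715 med [0.4592 0.0427 0.0097]
ptray 598 [519.192  427.8186] [187.2673 173.7357] 6.8726826 zmax 0.017968379417215075 med [0.5191 0.4268 0.0096]
pulley 301 [451.0109 236.8502] [64.0002 60.2017] 57.31253 zmax 0.04100200906967155 med [0.4495 0.2341 0.0353]
bearing 109 [529.4719 256.8694] [37.9464 39.5532] 135.32591 zmax 0.014771164979682117 med [0.5298 0.2561 0.011 ]
spacer 46 [438.9934 148.806 ] [42.1918 57.1329] 162.64612 zmax 0.005831617029615543 med [0.4392 0.1554 0.0029]
holder 167 [595.4717 352.8834] [ 69.9369 139.6427] 149.96371 zmax 0.03194390527778668 med [0.5964 0.3601 0.0098]
b1 99 [514.2634 -62.0546] [ 55.6601 115.3236] 118.14221 zmax 0.013545038333371617 med [ 0.5112 -0.0706  0.0087]
b2 140 [ 432.416  -109.1402] [27.1034 96.3799] 131.87541 zmax 0.0169954139243087 med [ 0.4327 -0.1029  0.0092]
b3 30 [604.9272 288.761 ] [38.2757 13.1806] 42.628716 zmax 0.013963873621496314 med [0.6035 0.2861 0.0082]
```

Request:
arm_command(
  targets=[0,0,-0.05,0,0,0,1,0,0,-0.05,0,0,0,1,0,0,-0.05,0,0,0,1,-0.039,-0.023,0,0,0,0,1,-0.039,-0.023,0,0,0,0,1,-0.039,-0.023,0,0,0,0,1,-0.039,-0.023,0,0,0,0,1,-0.039,-0.023,0,0,0,0,1,-0.039,-0.023,0,0,0,0,1,-0.039,-0.023,0,0,0,0,1,-0.039,-0.023,0,0,0,0,1,-0.039,-0.023,0,0,0,0,1,-0.039,-0.023,0,0,0,0,1,0,0,0,0,0,0,1,0,0,0,0,0,0,1],
  squeeze=40,
)

```text
t: 1.98
position: [0.5001, 0.1967, 0.3606]
ee_rot: [[-0.927, 0.376, -0.001], [0.376, 0.927, 0.0], [0.001, -0.0, -1.0]]
contact_force: [0.7, -0.2, -0.0]
finger_gap: 0.0849
finger_force: 0.0
```

```bash
cat >> h.py <<'E'
def plan(x,y,z,psi=None):
    o=env.get_obs();R=o["ee_rot"];d=np.array([x,y,z])-o["position"]
    cur=np.degrees(np.arctan2(R[1,0],R[0,0]));print("t %.2f pos"%o["t"],o["position"],"psi %.2f q6 %.2f"%(cur,o["q"][5]))
    print(" tool shift",R.T@d, "turn z(tool) %s"%(None if psi is None else -((psi-cur+180)%360-180)))
E
python3 - <<'E'
from h import *
s=env.snapshot("wrist");cv2.imwrite("pics/w1.png",s["frame"]);np.savez("w1.npz",**s)
print(s["xyz"],s["rotation"],s["intrinsics"])
im=ortho(s,.50,.17,.3,.008,n=800)
cv2.imwrite("pics/o1.png",im[100:700])
plan(.5,.2,.35,90)
E
```

```text
[0.4299 0.226  0.5231] [[ 0.3765  0.8844  0.2759]
 [ 0.9264 -0.3591 -0.1132]
 [-0.001   0.2982 -0.9545]] [[297.3186   0.     257.2509]
 [  0.     297.3186 189.7557]
 [  0.       0.       1.    ]]
t 2.02 pos [0.4999 0.1971 0.3608] psi 157.98 q6 -0.91
 tool shift [0.001  0.0027 0.0108] turn z(tool) 67.97663697254558
```

View pics/o1.png

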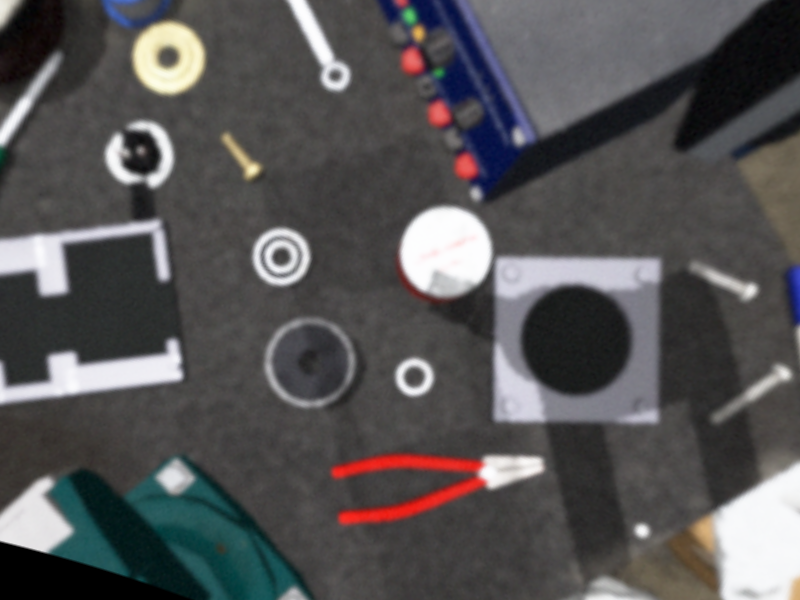

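Top-down view (0.75 mm/px): pulley (310,362), bearing (281,257), spacer (414,377), nest tray (578,340), holder (140,155) with its boot pointing to the tray, long bolt (751,394) at about 70 mm against mid bolt (725,280) at about 53 mm. The steel bolt at (751,394) is the longest; the dark pulley isn't orange or red, so it's the right one. Next I'll fit circles at the proper heights.

```bash
cat >> h.py <<'E'
def circ(s,x,y,z,r,half=None,tol=.1,fish=True):
    half=half or r*1.6;n=400;sc=2*half/(n-1)
    g=cv2.GaussianBlur(cv2.cvtColor(ortho(s,x,y,half,z,fish,n),cv2.COLOR_BGR2GRAY),(5,5),0)
    c=cv2.HoughCircles(g,cv2.HOUGH_GRADIENT_ALT,1.5,20,param1=80,param2=.5,minRadius=int(r/sc*(1-tol)),maxRadius=int(r/sc*(1+tol)))
    if c is None: return None
    return [(round(float(x+half-b*sc),4),round(float(y+half-a*sc),4),round(float(q*sc),4)) for a,b,q in c[0][:4]]
E
python3 - <<'E'
from h import *
s=dict(np.load("w1.npz"))
print("pulley",circ(s,.448,.236,.037,.028,tol=.2)); print("flange",circ(s,.448,.236,.014,.033))
print("bearing",circ(s,.532,.259,.012,.02)); print("spacer",circ(s,.442,.1595,.004,.013,tol=.2)); print("nest",circ(s,.47,.0365,.010,.042)); print("nestfloor",circ(s,.47,.0365,.004,.042))
E
```

```text
pulley None
flange None
bearing None
spacer None
nest None
nestfloor None
```

```bash
sed -i 's/cv2.HOUGH_GRADIENT_ALT,1.5,20,param1=80,param2=.5/cv2.HOUGH_GRADIENT,1,8,param1=30,param2=12/' h.py
cat > m.py <<'E'
from h import *
s=dict(np.load("w1.npz"))
print("pulley",circ(s,.448,.236,.037,.028,tol=.1)); print("flange",circ(s,.448,.236,.014,.033))
print("bearing",circ(s,.532,.259,.012,.02)); print("spacer",circ(s,.442,.1595,.004,.013,tol=.1)); print("nest",circ(s,.47,.0365,.010,.042)); print("nestfloor",circ(s,.47,.0365,.004,.042))
E
python3 m.py; python3 -c "
from h import *
plan(.448,.235,.10)"
```

```text
pulley [(0.4518, 0.2369, 0.0269), (0.4509, 0.2396, 0.0299), (0.4541, 0.2389, 0.0296), (0.4541, 0.2349, 0.0296)]
flange [(0.453, 0.2373, 0.0336), (0.4559, 0.2357, 0.0312), (0.4514, 0.24, 0.0314), (0.4504, 0.2365, 0.0308)]
bearing [(0.5315, 0.2592, 0.0212), (0.5328, 0.2593, 0.0215), (0.5315, 0.2579, 0.0205), (0.5304, 0.256, 0.0183)]
spacer [(0.4423, 0.1586, 0.014), (0.4431, 0.1589, 0.0142), (0.4425, 0.1595, 0.014), (0.4414, 0.1592, 0.0141)]
nest [(0.47, 0.0392, 0.0411), (0.4683, 0.0365, 0.0434), (0.472, 0.0365, 0.0434), (0.4666, 0.0402, 0.0445)]
nestfloor [(0.4703, 0.0365, 0.0419), (0.467, 0.0378, 0.0452), (0.4687, 0.0341, 0.0396), (0.4683, 0.0402, 0.0448)]
t 2.02 pos [0.4999 0.1971 0.3608] psi 157.98 q6 -0.91
 tool shift [0.0621 0.0157 0.2608] turn z(tool) None
```

Request:
arm_command(
  targets=[0.0146,0.0049,0.04,0,0,0,1,0.0147,0.0048,0.05,0,0,0,1,0.0147,0.0048,0.05,0,0,0,1,0.0147,0.0048,0.05,0,0,0,1,0,0,0.04,0,0,0,1,0,0,0.02,0,0,0,1,0,0,0,0,0,0,1,0,0,0,0,0,0,1],
)

```text
t: 3.02
position: [0.4536, 0.2374, 0.1124]
ee_rot: [[-0.927, 0.374, 0.002], [0.374, 0.927, 0.001], [-0.001, 0.001, -1.0]]
contact_force: [0.7, 0.4, 0.0]
finger_gap: 0.0855
finger_force: 0.0
```

```bash
python3 - <<'E'
from h import *
s=env.snapshot("wrist");np.savez("w2.npz",**s)
im=np.hstack([ortho(s,.453,.237,.05,z,n=380) for z in(.037,.014)])
for k in(0,1): cv2.circle(im,(190+380*k,190),int((.028,.033)[k]*3.8e3),(0,255,0),1);cv2.circle(im,(190+380*k,190),2,(0,255,0),1)
cv2.imwrite("pics/p2.png",im);plan(.453,.237,.02)
E
```

```text
t 3.08 pos [0.454  0.2373 0.1128] psi 158.00 q6 -0.81
 tool shift [ 0.001  -0.0009  0.0928] turn z(tool) None
```

View pics/p2.png

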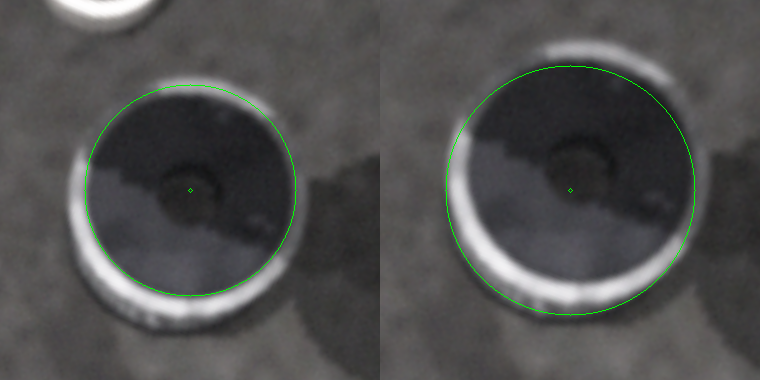

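The 56 mm circle fits the pulley's top at (190,190) in the left panel, so it is centred at (0.453, 0.237). I'll descend and grip the cylinder above the flange.

Request:
arm_command(
  targets=[0.001,0,0.04,0,0,0,1,0,0,0.035,0,0,0,1,0,0,0.02,0,0,0,1,0,0,0,0,0,0,1,0,0,0,0,0,0,0.5,0,0,0,0,0,0,0.5,0,0,0,0,0,0,0.5,0,0,0,0,0,0,0.5,0,0,0,0,0,0,0.5,0,0,0,0,0,0,0.5],
  squeeze=60,
)

```text
t: 4.32
position: [0.4522, 0.2368, 0.016]
ee_rot: [[-0.927, 0.375, -0.0], [0.375, 0.927, -0.0], [0.0, -0.0, -1.0]]
contact_force: [0.6, 1.0, 0.2]
finger_gap: 0.0428
finger_force: 0.0
```

```bash
python3 - <<'E'
from h import *
s=env.snapshot("wrist");cv2.imwrite("pics/w3.png",s["frame"]);t=env.snapshot("side")
cv2.imwrite("pics/s3.png",np.hstack([s["frame"],cv2.resize(t["frame"][140:270,180:310],(384,384))])[:,100:])
E
```

```text
(no output)
```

View pics/s3.png

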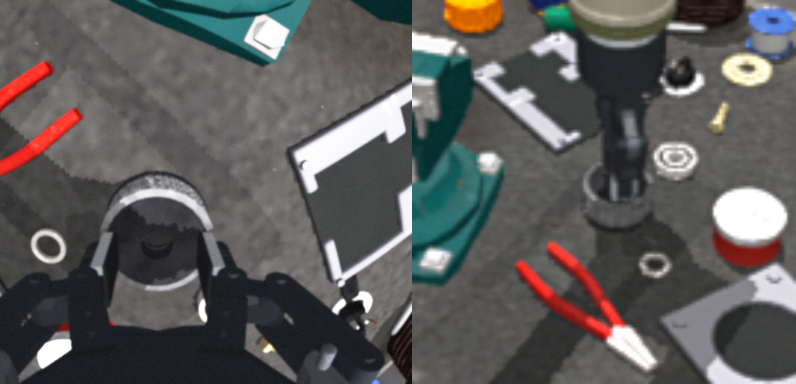

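```bash
python3 - <<'E'
from h import *
s=env.snapshot("wrist");K=s["intrinsics"];z=s["z_map"]
v,u=np.mgrid[:384,:512];a=(u-K[0,2])/K[0,0];b=(v-K[1,2])/K[1,1];r=np.hypot(a,b)+1e-9
d=np.stack([a/r*np.tan(r),b/r*np.tan(r),np.ones_like(r)],-1)*z[...,None]
W=d@np.array(s["rotation"]).T+np.array(s["xyz"])
o=env.get_obs();T=(W-o["position"])@o["ee_rot"];np.save("T3.npy",T)
print(o["finger_gap"],o["finger_force"],o["contact_force"])
for row in (215,235,250,262,275):
    print(row)
    for c in range(190,335,8): print("  ",c,W[row,c].round(3)[2],(T[row,c]*1000).round(0))
E
```

```text
0.04249197917969034 0.0 [0.2719 0.7753 0.2487]
215
   190 0.001 [  3. -44.  15.]
   198 0.0 [  3. -38.  15.]
   206 0.033 [ 17. -27. -17.]
   214 0.035 [ 17. -22. -19.]
   222 0.036 [ 18. -18. -20.]
   230 0.037 [ 18. -14. -21.]
   238 0.035 [ 18.  -9. -19.]
   246 0.036 [ 18.  -5. -20.]
   254 0.035 [ 18.  -1. -19.]
   262 0.036 [ 18.   3. -20.]
   270 0.036 [ 18.   7. -20.]
   278 0.036 [ 18.  11. -20.]
   286 0.034 [ 17.  16. -18.]
   294 0.036 [ 18.  20. -20.]
   302 0.035 [ 17.  24. -19.]
   310 -0.001 [ 3. 35. 17.]
   318 -0.0 [ 3. 41. 16.]
   326 -0.001 [ 2. 46. 17.]
   334 0.0 [ 3. 51. 16.]
235
   190 -0.001 [-12. -45.  17.]
   198 -0.001 [-12. -40.  17.]
   206 0.046 [ 11. -25. -30.]
   214 0.045 [ 11. -21. -29.]
   222 0.036 [  6. -18. -20.]
   230 0.037 [  7. -14. -21.]
   238 0.038 [  7. -10. -22.]
   246 -0.001 [-12.  -7.  17.]
   254 0.0 [-11.  -2.  16.]
   262 -0.001 [-12.   4.  17.]
   270 0.036 [  6.   7. -20.]
   278 0.036 [  6.  12. -20.]
   286 0.036 [  6.  16. -20.]
   294 0.036 [  6.  20. -20.]
   302 0.045 [ 11.  23. -29.]
   310 0.046 [ 11.  27. -30.]
   318 -
[... 1104 characters left out ...]
 -43.]
   310 0.07 [ 10.  23. -54.]
   318 0.07 [ 10.  27. -54.]
   326 0.066 [  7.  31. -50.]
   334 0.065 [  7.  35. -49.]
275
   190 0.083 [ 12. -25. -68.]
   198 0.076 [  7. -24. -60.]
   206 0.075 [  6. -21. -59.]
   214 0.055 [ -7. -21. -39.]
   222 0.035 [-20. -20. -19.]
   230 0.035 [-20. -15. -20.]
   238 0.036 [-19. -10. -20.]
   246 0.037 [-18.  -6. -21.]
   254 0.035 [-20.  -1. -19.]
   262 0.036 [-19.   3. -20.]
   270 0.037 [-19.   8. -21.]
   278 0.178 [  76.    1. -162.]
   286 0.036 [-19.  17. -20.]
   294 0.034 [-21.  22. -18.]
   302 0.06 [ -4.  22. -44.]
   310 0.075 [  7.  23. -59.]
   318 0.082 [ 11.  24. -66.]
   326 0.084 [ 12.  27. -68.]
   334 0.085 [ 13.  30. -69.]
```

```bash
python3 - <<'E'
import numpy as np
T=np.load("T3.npy")*1000
for c in (204,208,212,216,304,308):
    print(c,[tuple(T[r,c].round(0).astype(int)) for r in range(222,250,3)])
E
```

```text
204 [(np.int64(13), np.int64(-28), np.int64(-18)), (np.int64(11), np.int64(-28), np.int64(-18)), (np.int64(10), np.int64(-28), np.int64(-19)), (np.int64(8), np.int64(-28), np.int64(-19)), (np.int64(10), np.int64(-27), np.int64(-28)), (np.int64(11), np.int64(-26), np.int64(-33)), (np.int64(11), np.int64(-25), np.int64(-36)), (np.int64(10), np.int64(-25), np.int64(-37)), (np.int64(11), np.int64(-24), np.int64(-41)), (np.int64(10), np.int64(-24), np.int64(-43))]
208 [(np.int64(13), np.int64(-26), np.int64(-18)), (np.int64(12), np.int64(-26), np.int64(-19)), (np.int64(10), np.int64(-26), np.int64(-19)), (np.int64(8), np.int64(-26), np.int64(-18)), (np.int64(10), np.int64(-25), np.int64(-26)), (np.int64(11), np.int64(-24), np.int64(-31)), (np.int64(11), np.int64(-23), np.int64(-35)), (np.int64(11), np.int64(-23), np.int64(-39)), (np.int64(11), np.int64(-22), np.int64(-42)), (np.int64(11), np.int64(-22), np.int64(-44))]
212 [(np.int64(14), np.int64(-23), np.int64(-19)), (np.int64(12), np.int64(-23), np.int64(-21)), (np.int64(11), np.int64(-23), np.int64(-21)), (np.int64(9), np.int64(-23), 
[... 956 characters left out ...]
(24), np.int64(-26)), (np.int64(11), np.int64(24), np.int64(-32)), (np.int64(10), np.int64(23), np.int64(-34)), (np.int64(11), np.int64(23), np.int64(-38)), (np.int64(11), np.int64(22), np.int64(-41)), (np.int64(11), np.int64(22), np.int64(-44))]
308 [(np.int64(76), np.int64(1), np.int64(-162)), (np.int64(11), np.int64(28), np.int64(-18)), (np.int64(10), np.int64(28), np.int64(-19)), (np.int64(7), np.int64(28), np.int64(-18)), (np.int64(11), np.int64(26), np.int64(-28)), (np.int64(11), np.int64(25), np.int64(-33)), (np.int64(11), np.int64(25), np.int64(-35)), (np.int64(11), np.int64(25), np.int64(-38)), (np.int64(11), np.int64(24), np.int64(-42)), (np.int64(11), np.int64(24), np.int64(-45))]
```

```bash
python3 - <<'E'
import cv2
a=cv2.imread("pics/w3.png")[200:320,180:340];cv2.imwrite("pics/w3c.png",cv2.resize(a,None,fx=4.5,fy=4.5,interpolation=cv2.INTER_CUBIC))
E
```

```text
(no output)
```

View pics/w3c.png

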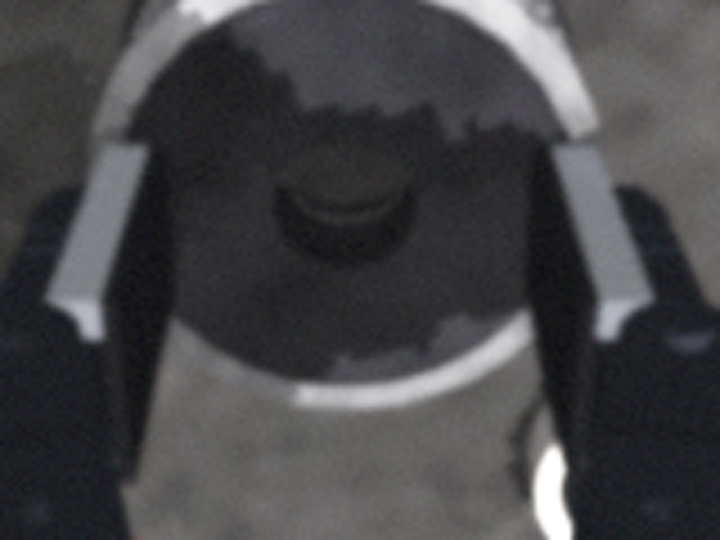

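The pads (left edge at (125,145), right at (575,145) in the crop) hover about 4 mm above the pulley's top. The pads sit farther back than I assumed, so I'll raise the arm and measure tip position against opening.

Request:
arm_command(
  targets=[0,0,-0.05,0,0,0,0.66,0,0,-0.03,0,0,0,0.66,0,0,0,0,0,0,0.66,0,0,0,0,0,0,0.66],
)

```text
t: 4.97
position: [0.4518, 0.2367, 0.0952]
ee_rot: [[-0.927, 0.375, -0.001], [0.375, 0.927, -0.0], [0.001, -0.001, -1.0]]
contact_force: [-0.1, -0.2, -1.4]
finger_gap: 0.0564
finger_force: 0.0
```

```bash
cat >> h.py <<'E'
def wcloud(s):
    K=s["intrinsics"];z=s["z_map"];v,u=np.mgrid[:384,:512];a=(u-K[0,2])/K[0,0];b=(v-K[1,2])/K[1,1];r=np.hypot(a,b)+1e-9
    d=np.stack([a/r*np.tan(r),b/r*np.tan(r),np.ones_like(r)],-1)*z[...,None]
    W=d@np.array(s["rotation"]).T+np.array(s["xyz"]);W[z==0]=np.nan;return W
def tips():
    s=env.snapshot("wrist");o=env.get_obs();T=(wcloud(s)-o["position"])@o["ee_rot"]*1000
    m=(abs(T[...,0])<12)&(abs(T[...,1])<60)&(T[...,2]<25)&(T[...,2]>-75)&(wcloud(s)[...,2]>.045)
    P=T[m];L=P[P[:,1]<0];R=P[P[:,1]>0]
    print("gap",o["finger_gap"],"z",o["position"][2],"tip z",[np.percentile(q[:,2],[98,99.5,100]).round(1) for q in (L,R)],"inner y",np.percentile(L[:,1],99),np.percentile(R[:,1],1))
E
python3 -c "
from h import *
tips()"
```

```text
gap 0.05666834642889837 z 0.09459058092092434 tip z [array([-28.6, -25.8, -23.8]), array([-28.7, -25.8, -24.7])] inner y -26.963479188417335 28.69439101874288
```

Request:
arm_command(
  targets=[0,0,0,0,0,0,0.3,0,0,0,0,0,0,0.3,0,0,0,0,0,0,0.3,0,0,0,0,0,0,0.3],
)

```text
t: 5.52
position: [0.4522, 0.2369, 0.0959]
ee_rot: [[-0.927, 0.375, -0.0], [0.375, 0.927, -0.0], [0.0, -0.0, -1.0]]
contact_force: [1.1, 0.3, 0.2]
finger_gap: 0.0254
finger_force: 0.0
```

```bash
python3 -c "
from h import *
tips()"
```

```text
gap 0.025689055919863764 z 0.09591599734540063 tip z [array([-25.8, -23.2, -20.4]), array([-25.9, -23. , -20.5])] inner y -12.066284865195806 13.136749117615416
```

Request:
arm_command(
  targets=[0,0,0,0,0,0,0.15,0,0,0,0,0,0,0.15,0,0,0,0,0,0,0.15],
)

```text
t: 5.95
position: [0.4523, 0.2369, 0.096]
ee_rot: [[-0.927, 0.375, 0.0], [0.375, 0.927, -0.0], [-0.0, 0.0, -1.0]]
contact_force: [-0.9, -0.0, 0.1]
finger_gap: 0.0126
finger_force: 0.0
```

```bash
python3 -c "
from h import *
tips()"
```

```text
gap 0.012642662668485342 z 0.09600302740138075 tip z [array([-26.3, -24.3, -22.6]), array([-26.5, -24.2, -23.1])] inner y -5.776040921130932 6.808316874351479
```

Request:
arm_command(
  targets=[0,0,0,0,0,0,1,0,0,0,0,0,0,1,0,0,0,0,0,0,1,0,0,0,0,0,0,1,0,0,0,0,0,0,1,0,0,0,0,0,0,1],
)

```text
t: 6.75
position: [0.4523, 0.2369, 0.096]
ee_rot: [[-0.927, 0.375, -0.0], [0.375, 0.927, -0.0], [-0.0, -0.0, -1.0]]
contact_force: [0.6, 0.4, 0.2]
finger_gap: 0.0852
finger_force: 0.0
```

```bash
python3 -c "
from h import *
tips();plan(.453,.237,.02)"
```

```text
gap 0.08560019246836204 z 0.09597304302267415 tip z [array([-35.1, -33.8, -32.4]), array([-35.2, -33.6, -32.6])] inner y -41.65285600471973 42.73358372314566
t 6.80 pos [0.4522 0.2369 0.096 ] psi 157.95 q6 -0.80
 tool shift [-0.0006  0.0004  0.076 ] turn z(tool) None
```

Request:
arm_command(
  targets=[0,0,0.04,0,0,0,1,0,0,0.035,0,0,0,1,0,0,0.015,0,0,0,1,0,0,0.012,0,0,0,1,0,0,0,0,0,0,0.75,0,0,0,0,0,0,0.6,0,0,0,0,0,0,0.5,0,0,0,0,0,0,0.5,0,0,0,0,0,0,0.5,0,0,0,0,0,0,0.5,0,0,0,0,0,0,0.5],
  squeeze=60,
)

```text
t: 8.18
position: [0.4535, 0.2374, -0.0042]
ee_rot: [[-0.927, 0.375, 0.002], [0.375, 0.927, 0.001], [-0.002, 0.002, -1.0]]
contact_force: [-3.0, -0.2, 6.6]
finger_gap: 0.0522
finger_force: 63.2
```

Request:
arm_command(
  targets=[0,0,-0.01,0,0,0,0.5,0,0,-0.02,0,0,0,0.5,0,0,-0.04,0,0,0,0.5,0,0,-0.04,0,0,0,0.5,0,0,0,0,0,0,0.5,0,0,0,0,0,0,0.5],
)

```text
t: 8.93
position: [0.4518, 0.2367, 0.1035]
ee_rot: [[-0.927, 0.375, -0.001], [0.375, 0.927, -0.0], [0.0, -0.0, -1.0]]
contact_force: [-0.7, 0.6, -3.3]
finger_gap: 0.0521
finger_force: 63.4
```

```bash
python3 - <<'E'
from h import *
s=env.snapshot("side");W=cloud(s)
o=env.get_obs();p=o["position"];print(o["contact_force"],o["finger_gap"],o["finger_force"])
cv2.imwrite("pics/s4.png",np.hstack([cv2.resize(s["frame"][120:250,180:310],(400,400)),cv2.resize(env.snapshot("wrist")["frame"],(533,400))[:,133:]]))
plan(.470,.0375,.10)
E
```

```text
[-0.0781 -0.2302 -3.3184] 0.05176594809693458 63.41604830900906
t 9.03 pos [0.4509 0.2363 0.1022] psi 157.95 q6 -0.80
 tool shift [-0.0923 -0.1771  0.0024] turn z(tool) None
```

View pics/s4.png

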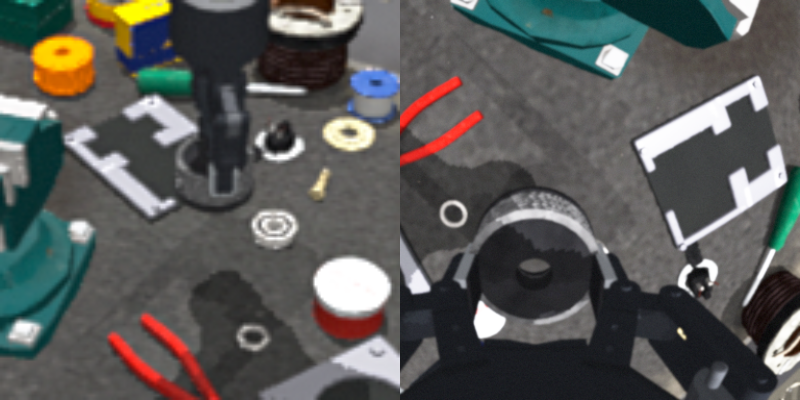

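Pulley held (bottom lifted clear; 3.3 N weight). I'll carry it to the nest.

Request:
arm_command(
  targets=[-0.0135,-0.0261,0,0,0,0,0.5,-0.0185,-0.0355,0,0,0,0,0.5,-0.0185,-0.0355,0,0,0,0,0.5,-0.0185,-0.0355,0,0,0,0,0.5,-0.014,-0.027,0,0,0,0,0.5,-0.0093,-0.0175,0,0,0,0,0.5,0,0,0,0,0,0,0.5,0,0,0,0,0,0,0.5],
)

```text
t: 10.02
position: [0.4705, 0.0386, 0.103]
ee_rot: [[-0.927, 0.376, -0.002], [0.376, 0.927, 0.0], [0.002, -0.0, -1.0]]
contact_force: [0.0, -0.0, -3.1]
finger_gap: 0.0516
finger_force: 63.5
```

```bash
python3 - <<'E'
from h import *
s=env.snapshot("side");np.savez("s5.npz",**s)
for z in (.004,.01): print(circ(s,.47,.0375,z,.042,fish=False))
W=cloud(dict(np.load("side0.npz")));f=np.load("side0.npz")["frame"]
m=(abs(W[...,0]-.465)<.085)&(abs(W[...,1]-.04)<.085)&(f.min(-1)>120)&(abs(W[...,2]-.01)<.008);m=cv2.morphologyEx(m.astype(np.uint8),cv2.MORPH_OPEN,np.ones((2,2)))>0
n,l,st,c=cv2.connectedComponentsWithStats(m.astype(np.uint8));k=1+np.argmax(st[1:,4]);print(rect(W[l==k]))
w=dict(np.load("w1.npz"));im=ortho(w,.47,.0375,.085,.01,n=340);mm=(im.min(-1)>70).astype(np.uint8);n,l,st,c=cv2.connectedComponentsWithStats(mm);k=1+np.argmax(st[1:,4])
v,u=np.where(l==k);print(rect(np.stack([.47+.085-v*.0005,.0375+.085-u*.0005],1)))
plan(.470,.0375,.002)
E
```

```text
[(0.473, 0.0402, 0.0418), (0.4713, 0.0372, 0.0445), (0.4703, 0.0405, 0.0422), (0.4727, 0.0429, 0.0426)]
[(0.4697, 0.0372, 0.0418), (0.469, 0.0345, 0.0396), (0.467, 0.0375, 0.0415), (0.472, 0.0358, 0.0396)]
(array([475.7176,  41.0554]), array([117.7471, 122.8624]), np.float32(172.35211))
(array([470.25,  37.75]), array([169.5, 169.5]), np.float32(90.0))
t 10.07 pos [0.4707 0.0388 0.1033] psi 157.98 q6 -1.21
 tool shift [ 0.0001 -0.0014  0.1013] turn z(tool) None
```

Request:
arm_command(
  targets=[0,-0.001,0.04,0,0,0,0.5,0,0,0.035,0,0,0,0.5,0,0,0.015,0,0,0,0.5,0,0,0.008,0,0,0,0.5,0,0,0.004,0,0,0,0.5,0,0,0,0,0,0,0.5],
)

```text
t: 10.82
position: [0.4717, 0.0372, 0.0028]
ee_rot: [[-0.927, 0.375, 0.001], [0.375, 0.927, -0.0], [-0.001, 0.0, -1.0]]
contact_force: [-0.6, -0.6, -3.0]
finger_gap: 0.052
finger_force: 63.5
```

Request:
arm_command(
  targets=[0,0,0.002,0,0,0,0.5,0,0,0.001,0,0,0,0.5,0,0,0,0,0,0,0.5],
)

```text
t: 11.2
position: [0.4716, 0.0371, -0.0002]
ee_rot: [[-0.927, 0.375, 0.001], [0.375, 0.927, -0.0], [-0.001, 0.0, -1.0]]
contact_force: [-2.0, 0.9, 3.9]
finger_gap: 0.0517
finger_force: 64.6
```

Request:
arm_command(
  targets=[0,0,0,0,0,0,0.7,0,0,0,0,0,0,0.85,0,0,0,0,0,0,1,0,0,0,0,0,0,1,0,0,-0.03,0,0,0,1,0,0,-0.05,0,0,0,1,0,0,-0.05,0,0,0,1,0,0,0,0,0,0,1,0,0,0,0,0,0,1],
)

```text
t: 12.32
position: [0.4708, 0.0371, 0.1286]
ee_rot: [[-0.927, 0.375, -0.0], [0.375, 0.927, -0.0], [0.0, -0.0, -1.0]]
contact_force: [0.9, 0.6, -0.3]
finger_gap: 0.0852
finger_force: 0.0
```

```bash
cat >> h.py <<'E'
def fit(s,x,y,z,r,half=None,R=6e-3,step=.5e-3,out=None):
    # best circle centre by mean radial |gradient| on the ortho image
    half=half or r*1.5;n=400;sc=2*half/(n-1)
    g=cv2.GaussianBlur(cv2.cvtColor(ortho(s,x,y,half,z,True,n),cv2.COLOR_BGR2GRAY),(0,0),3).astype(np.float32)
    gx,gy=cv2.Sobel(g,cv2.CV_32F,1,0),cv2.Sobel(g,cv2.CV_32F,0,1)
    t=np.linspace(0,2*np.pi,180,endpoint=False);c,sn=np.cos(t),np.sin(t);best=[]
    for a in np.arange(-R,R,step):
        for b in np.arange(-R,R,step):
            for q in (r*.96,r*.98,r,r*1.02,r*1.04):
                U=(n/2-b/sc+c*q/sc).astype(int);V=(n/2-a/sc+sn*q/sc).astype(int)
                d=(gx[V,U]*c+gy[V,U]*sn);best.append((np.median(abs(d)),x+a,y+b,q))
    return np.round(max(best),4)
E
python3 - <<'E'
from h import *
s=env.snapshot("wrist");np.savez("w6.npz",**s)
print("pulley",fit(s,.471,.0375,.041,.028),"flange",fit(s,.471,.0375,.018,.033),"spacer",fit(s,.4425,.159,.004,.013),"nest",fit(s,.47,.0375,.01,.042))
im=np.hstack([ortho(s,.471,.0375,.06,.041,n=390),ortho(s,.4425,.159,.03,.004,n=390)]);cv2.circle(im,(195,195),int(.028*3250),(0,255,0),1);cv2.circle(im,(585,195),int(.013*6500),(0,255,0),1)
cv2.imwrite("pics/p6.png",im);plan(.4425,.159,.06)
E
```

```text
pulley [52.7121  0.47    0.038   0.0274] flange [56.6398  0.476   0.0355  0.0343] spacer [58.2538  0.4425  0.1585  0.0135] nest [97.3887  0.4695  0.0385  0.0412]
t 12.38 pos [0.4701 0.0372 0.1276] psi 157.95 q6 -1.22
 tool shift [0.0712 0.1026 0.0677] turn z(tool) None
```

View pics/p6.png

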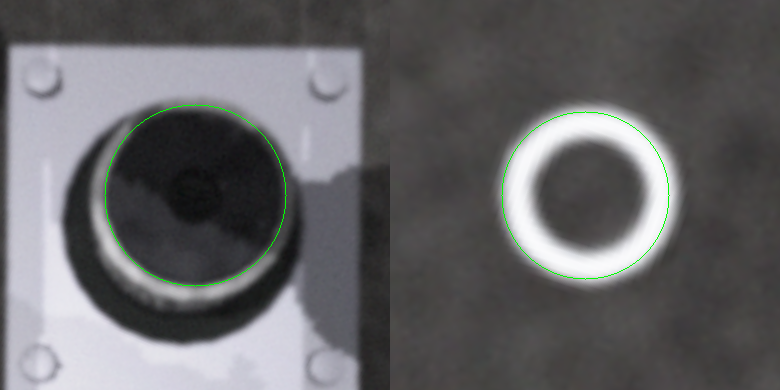

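The pulley sits in the nest, top centre at about (194,195) left, i.e. (0.4705, 0.0377). The spacer at (587,195) right is (0.4423, 0.1585).

Request:
arm_command(
  targets=[0.018,0.0255,0,0,0,0,0.45,0.018,0.0255,0,0,0,0,0.45,0.018,0.0255,0,0,0,0,0.45,0.017,0.0256,0.02,0,0,0,0.45,0,0,0.05,0,0,0,0.45,0,0,0.04,0,0,0,0.45,0,0,0.02,0,0,0,0.45,0,0,0,0,0,0,0.45,0,0,0,0,0,0,0.45],
  squeeze=20,
)

```text
t: 13.5
position: [0.4433, 0.1584, -0.001]
ee_rot: [[-0.927, 0.375, -0.001], [0.375, 0.927, -0.0], [0.0, -0.0, -1.0]]
contact_force: [0.4, -0.2, 0.3]
finger_gap: 0.0383
finger_force: 0.0
```

```bash
python3 - <<'E'
from h import *
s=env.snapshot("wrist");np.savez("w7.npz",**s)
print("spacer",fit(s,.4423,.1585,.004,.013));plan(.4423,.1585,-.019)
E
```

```text
spacer [74.4239  0.4423  0.1585  0.0133]
t 13.55 pos [ 0.4441  0.1585 -0.0003] psi 157.95 q6 -0.95
 tool shift [ 0.0016 -0.0007  0.0187] turn z(tool) None
```

Request:
arm_command(
  targets=[0.001,0,0.01,0,0,0,0.45,0,0,0.006,0,0,0,0.45,0,0,0.003,0,0,0,0.45,0,0,0,0,0,0,0.45],
)

```text
t: 14.05
position: [0.4423, 0.1587, -0.0203]
ee_rot: [[-0.927, 0.375, -0.001], [0.375, 0.927, -0.0], [0.001, -0.0, -1.0]]
contact_force: [0.4, -0.4, -0.4]
finger_gap: 0.038
finger_force: 0.0
```

Request:
arm_command(
  targets=[0,0,0,0,0,0,0.36,0,0,0,0,0,0,0.3,0,0,0,0,0,0,0.25,0,0,0,0,0,0,0.2,0,0,0,0,0,0,0.2,0,0,0,0,0,0,0.2],
  squeeze=20,
)

```text
t: 14.8
position: [0.4428, 0.1589, -0.0197]
ee_rot: [[-0.927, 0.375, 0.001], [0.375, 0.927, 0.0], [-0.0, 0.0, -1.0]]
contact_force: [-2.0, -0.8, 6.6]
finger_gap: 0.0234
finger_force: 19.8
```

Request:
arm_command(
  targets=[0,0,-0.01,0,0,0,0.2,0,0,-0.04,0,0,0,0.2,0,0,-0.05,0,0,0,0.2,0,0,0,0,0,0,0.2,0,0,0,0,0,0,0.2],
)

```text
t: 15.42
position: [0.4425, 0.1588, 0.08]
ee_rot: [[-0.927, 0.375, 0.0], [0.375, 0.927, 0.0], [-0.0, 0.0, -1.0]]
contact_force: [-0.4, -0.3, -0.6]
finger_gap: 0.0232
finger_force: 19.7
```

```bash
python3 - <<'E'
from h import *
s=env.snapshot("wrist");np.savez("w8.npz",**s);f=s["frame"]
cv2.imwrite("pics/p8.png",cv2.resize(f[180:330,160:360],None,fx=3.5,fy=3.5,interpolation=cv2.INTER_CUBIC));o=env.get_obs();print(o["finger_gap"],o["finger_force"])
plan(.4705,.0377,.08)
T=(wcloud(s)-o["position"])@o["ee_rot"]*1000
m=(abs(T[...,0])<18)&(abs(T[...,1])<11)&(T[...,2]<0);v,u=np.where(m);print(m.sum(),T[m].min(0),T[m].max(0),np.median(T[m],0),u.min(),u.max(),v.min(),v.max())
E
```

```text
0.022909502062540728 19.711681556655094
t 15.47 pos [0.4417 0.1586 0.0791] psi 157.95 q6 -0.95
 tool shift [-0.072  -0.1013 -0.0009] turn z(tool) None
5591 [ -13.707   -10.9986 -122.6161] [ 17.9993  10.9989 -19.3578] [  10.0997   -0.776  -103.87  ] 205 301 224 383
```

View pics/p8.png

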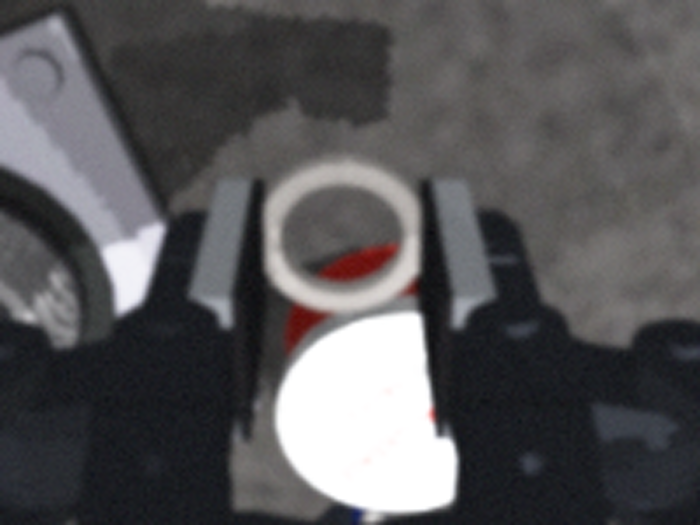

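Ring held flat between the pads, at (343,235) in the crop. I'll measure its offset from the TCP.

```bash
python3 - <<'E'
from h import *
s=dict(np.load("w8.npz"));o=env.get_obs()
f=fit(s,.4423,.1588,.1035,.013);print(f, o["ee_rot"].T@np.r_[f[1:3]-np.array([.4421,.1587]),0])
W=wcloud(s);T=(W-np.array([.4421,.1587,.0795]))@o["ee_rot"]*1e3
m=(np.hypot(T[...,0]+0,T[...,1])<15)&(T[...,2]<-15)&(T[...,2]>-30)&(abs(T[...,1])<11);print(m.sum(),np.median(T[m],0),T[m].min(0),T[m].max(0))
E
```

```text
[47.7834  0.4428  0.1593  0.0125] [-0.0004  0.0008 -0.    ]
877 [  2.0177  -0.9388 -23.5007] [-13.4083 -10.9935 -29.7094] [ 13.117   10.9821 -18.9255]
```

Request:
arm_command(
  targets=[-0.012,-0.017,0,0,0,0,0.2,-0.018,-0.0255,0,0,0,0,0.2,-0.018,-0.0255,0,0,0,0,0.2,-0.015,-0.021,0,0,0,0,0.2,-0.009,-0.0125,0,0,0,0,0.2,0,0,0.03,0,0,0,0.2,0,0,0.02,0,0,0,0.2,0,0,0,0,0,0,0.2,0,0,0,0,0,0,0.2],
)

```text
t: 16.6
position: [0.4713, 0.0379, 0.0303]
ee_rot: [[-0.927, 0.375, -0.0], [0.375, 0.927, 0.0], [0.0, -0.0, -1.0]]
contact_force: [-0.4, 0.6, 0.1]
finger_gap: 0.0229
finger_force: 19.7
```

```bash
python3 - <<'E'
from h import *
s=env.snapshot("wrist");np.savez("w9.npz",**s);o=env.get_obs();z=o["position"][2]
p=o["position"];print("ring",fit(s,p[0],p[1],z+.0237,.013),"pulley",fit(s,.4705,.0377,.041,.028,R=4e-3),"nest",fit(s,.47,.0377,.01,.042))
plan(.4705,.0377,.0215)
im=np.hstack([ortho(s,.4705,.0377,.05,h,n=390) for h in (.041,z+.0237)]);cv2.circle(im,(195,195),int(.028*3900),(0,255,0),1);cv2.circle(im,(585,195),int(.013*3900),(0,255,0),1)
cv2.imwrite("pics/p9.png",im)
E
```

```text
ring [40.4665  0.4713  0.0384  0.0125] pulley [40.08    0.47    0.0382  0.0274] nest [81.819   0.4695  0.0387  0.042 ]
t 16.65 pos [0.4718 0.0379 0.0308] psi 157.97 q6 -1.21
 tool shift [ 0.0011 -0.0006  0.0093] turn z(tool) None
```

View pics/p9.png

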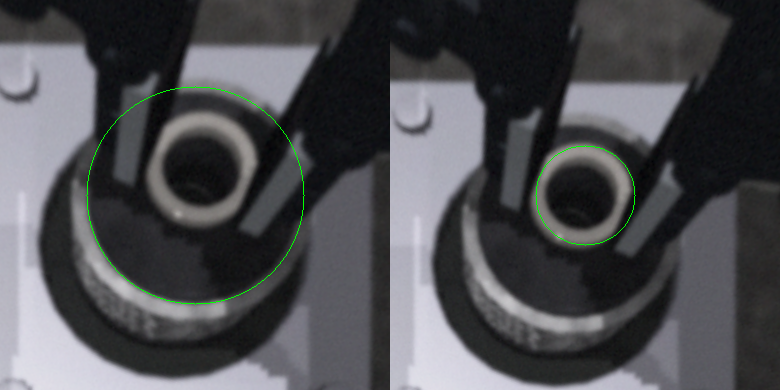

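Request:
arm_command(
  targets=[0.0007,0,0.004,0,0,0,0.2,0,0,0.003,0,0,0,0.2,0,0,0.0015,0,0,0,0.2,0,0,0,0,0,0,0.2,0,0,0,0,0,0,0.2],
)

```text
t: 17.27
position: [0.4706, 0.0379, 0.0216]
ee_rot: [[-0.927, 0.375, 0.0], [0.375, 0.927, -0.0], [-0.0, 0.0, -1.0]]
contact_force: [-0.7, -0.7, -0.1]
finger_gap: 0.0235
finger_force: 19.7
```

Request:
arm_command(
  targets=[0,0,0.001,0,0,0,0.2,0,0,0.0005,0,0,0,0.2,0,0,0,0,0,0,0.2],
)

```text
t: 17.65
position: [0.4708, 0.0379, 0.0208]
ee_rot: [[-0.927, 0.375, 0.0], [0.375, 0.927, -0.0], [-0.0, 0.0, -1.0]]
contact_force: [-4.2, 0.2, 8.8]
finger_gap: 0.0231
finger_force: 20.5
```

Request:
arm_command(
  targets=[0,0,-0.0005,0,0,0,0.29,0,0,0,0,0,0,0.33,0,0,0,0,0,0,0.4,0,0,0,0,0,0,0.5,0,0,-0.02,0,0,0,0.5,0,0,-0.04,0,0,0,0.6,0,0,-0.04,0,0,0,0.6,0,0,0,0,0,0,0.6,0,0,0,0,0,0,0.6],
)

```text
t: 18.77
position: [0.4703, 0.038, 0.12]
ee_rot: [[-0.927, 0.375, -0.0], [0.375, 0.927, -0.0], [0.0, -0.0, -1.0]]
contact_force: [-0.2, 0.6, -0.8]
finger_gap: 0.0511
finger_force: 0.0
```

```bash
python3 - <<'E'
from h import *
s=env.snapshot("wrist");np.savez("w10.npz",**s)
print("ring",fit(s,.4705,.038,.045,.013,R=4e-3),"pulley",fit(s,.4705,.038,.041,.028,R=4e-3),"bearing",fit(s,.5315,.2585,.012,.02))
W=wcloud(s)
im=np.hstack([ortho(s,.4705,.038,.05,.045,n=390),ortho(s,.5315,.2585,.05,.012,n=390)]);cv2.circle(im,(195,195),int(.013*3900),(0,255,0),1);cv2.circle(im,(195,195),int(.028*3900),(0,0,255),1);cv2.circle(im,(585,195),int(.02*3900),(0,255,0),1)
cv2.imwrite("pics/p10.png",im);plan(.5315,.2585,.10)
E
```

```text
ring [40.1231  0.4705  0.0385  0.0133] pulley [51.1348  0.47    0.038   0.0274] bearing [64.4905  0.5315  0.2585  0.0208]
t 18.82 pos [0.4697 0.038  0.1192] psi 157.95 q6 -1.21
 tool shift [0.0255 0.2276 0.0191] turn z(tool) None
```

View pics/p10.png

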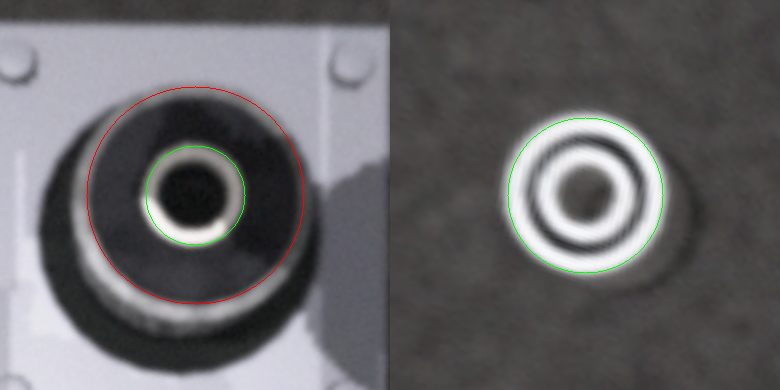

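Ring is centred on the pulley (circle centre (194,194), within about 0.5 mm) and the bearing is confirmed at (585,195), i.e. (0.5315, 0.2585).

Request:
arm_command(
  targets=[0.003,0.0256,0,0,0,0,0.7,0.0045,0.04,0,0,0,0,0.7,0.0045,0.04,0,0,0,0,0.7,0.0045,0.04,0,0,0,0,0.7,0.0045,0.04,0,0,0,0,0.7,0.0035,0.03,0,0,0,0,0.7,0.001,0.012,0.04,0,0,0,0.7,0,0,0.05,0,0,0,0.7,0,0,0.02,0,0,0,0.7,0,0,0,0,0,0,0.7,0,0,0,0,0,0,0.7],
)

```text
t: 20.2
position: [0.5337, 0.2588, 0.0124]
ee_rot: [[-0.927, 0.376, 0.002], [0.376, 0.927, 0.001], [-0.002, 0.002, -1.0]]
contact_force: [0.1, 0.2, -0.1]
finger_gap: 0.0594
finger_force: 0.0
```

```bash
python3 - <<'E'
from h import *
s=env.snapshot("wrist")
print("bearing",fit(s,.5315,.2585,.012,.02));plan(.5315,.2585,-.02)
E
```

```text
bearing [86.8823  0.5315  0.2595  0.02  ]
t 20.25 pos [0.5341 0.259  0.0129] psi 157.94 q6 -0.82
 tool shift [ 0.0024 -0.0015  0.0329] turn z(tool) None
```

Request:
arm_command(
  targets=[0.0015,0,0.012,0,0,0,0.7,0,0,0.012,0,0,0,0.7,0,0,0.007,0,0,0,0.7,0,0,0,0,0,0,0.6,0,0,0,0,0,0,0.5,0,0,0,0,0,0,0.4,0,0,0,0,0,0,0.35,0,0,0,0,0,0,0.35,0,0,0,0,0,0,0.35],
  squeeze=40,
)

```text
t: 21.38
position: [0.5315, 0.2592, -0.0199]
ee_rot: [[-0.927, 0.375, 0.001], [0.375, 0.927, 0.0], [-0.001, 0.001, -1.0]]
contact_force: [-0.6, -0.2, 4.6]
finger_gap: 0.0378
finger_force: 40.6
```

Request:
arm_command(
  targets=[0,0,-0.01,0,0,0,0.35,0,0,-0.04,0,0,0,0.35,0,0,-0.05,0,0,0,0.35,-0.0025,-0.022,0,0,0,0,0.35,-0.0042,-0.036,0,0,0,0,0.35,-0.0042,-0.036,0,0,0,0,0.35,-0.0042,-0.036,0,0,0,0,0.35,-0.0042,-0.036,0,0,0,0,0.35,-0.0042,-0.036,0,0,0,0,0.35,-0.0027,-0.0257,0,0,0,0,0.35,0,0,0.025,0,0,0,0.35,0,0,0.015,0,0,0,0.35,0,0,0,0,0,0,0.35,0,0,0,0,0,0,0.35,0,0,0,0,0,0,0.35],
)

```text
t: 23.25
position: [0.4705, 0.0384, 0.0403]
ee_rot: [[-0.927, 0.375, 0.001], [0.375, 0.927, -0.0], [-0.001, 0.0, -1.0]]
contact_force: [0.3, 0.4, -0.3]
finger_gap: 0.0377
finger_force: 40.5
```

```bash
python3 - <<'E'
from h import *
s=env.snapshot("wrist");np.savez("w11.npz",**s);o=env.get_obs();p=o["position"]
print("bearing",fit(s,p[0],p[1],p[2]+.0319,.02,R=5e-3),"pulley",fit(s,.4705,.038,.041,.028,R=4e-3),"nest",fit(s,.47,.0377,.01,.042),o["finger_gap"],o["contact_force"])
plan(.4704,.0383,.0251)
E
```

```text
bearing [59.0399  0.4709  0.0389  0.0196] pulley [43.5354  0.471   0.037   0.028 ] nest [71.099   0.4695  0.0387  0.042 ] 0.037681062854558564 [-0.0205 -0.3756 -0.4212]
t 23.30 pos [0.4704 0.0384 0.0403] psi 157.98 q6 -1.21
 tool shift [ 0.     -0.0001  0.0152] turn z(tool) None
```

Request:
arm_command(
  targets=[0,0,0.008,0,0,0,0.35,0,0,0.004,0,0,0,0.35,0,0,0.0015,0,0,0,0.35,0,0,0,0,0,0,0.35,0,0,0,0,0,0,0.35],
)

```text
t: 23.92
position: [0.4699, 0.0381, 0.0261]
ee_rot: [[-0.927, 0.375, 0.0], [0.375, 0.927, -0.0], [-0.0, 0.0, -1.0]]
contact_force: [-0.2, 0.3, -1.4]
finger_gap: 0.0376
finger_force: 40.5
```

Request:
arm_command(
  targets=[0,0,0.001,0,0,0,0.35,0,0,0,0,0,0,0.35,0,0,0,0,0,0,0.35],
)

```text
t: 24.3
position: [0.4698, 0.0381, 0.025]
ee_rot: [[-0.927, 0.375, 0.0], [0.375, 0.927, 0.0], [-0.0, 0.0, -1.0]]
contact_force: [-0.5, -0.8, -1.9]
finger_gap: 0.0379
finger_force: 40.5
```

Request:
arm_command(
  targets=[0,0,0.001,0,0,0,0.35,0,0,0,0,0,0,0.35,0,0,0,0,0,0,0.35],
)

```text
t: 24.68
position: [0.47, 0.0381, 0.0248]
ee_rot: [[-0.927, 0.375, 0.0], [0.375, 0.927, -0.0], [-0.0, 0.0, -1.0]]
contact_force: [-4.5, -1.0, 7.7]
finger_gap: 0.0375
finger_force: 41.3
```

Request:
arm_command(
  targets=[0,0,-0.0005,0,0,0,0.47,0,0,0,0,0,0,0.52,0,0,0,0,0,0,0.6,0,0,0,0,0,0,0.7,0,0,-0.03,0,0,0,0.7,0,0,-0.05,0,0,0,0.7,0,0,-0.05,0,0,0,0.7,0,0,0,0,0,0,0.7,0,0,0,0,0,0,0.7],
)

```text
t: 25.8
position: [0.4696, 0.0382, 0.154]
ee_rot: [[-0.927, 0.375, -0.0], [0.375, 0.927, 0.0], [0.0, -0.0, -1.0]]
contact_force: [0.1, -0.2, -1.0]
finger_gap: 0.06
finger_force: 0.0
```

```bash
python3 - <<'E'
from h import *
s=env.snapshot("wrist");np.savez("w12.npz",**s)
print("bearing",fit(s,.4705,.038,.057,.02,R=5e-3),"pulley",fit(s,.4705,.038,.041,.028,R=4e-3))
W=wcloud(s);m=np.hypot(W[...,0]-.4705,W[...,1]-.038)<.017;print("top z",np.percentile(W[m][:,2],[5,50,95]));P=W[m];A=np.c_[P[:,:2]-P[:,:2].mean(0),np.ones(len(P))];print("plane",np.linalg.lstsq(A,P[:,2],rcond=None)[0])
im=ortho(s,.45,-.08,.10,.010,n=400)
g=(im.min(-1)>120).astype(np.uint8);n,l,st,c=cv2.connectedComponentsWithStats(g)
for k in range(1,n):
    if st[k,4]>150:
        v,u=np.where(l==k);print(st[k,4],rect(np.stack([.45+.1-v*.0005,-.08+.1-u*.0005],1)))
plan(.43,-.094,.1)
E
```

```text
bearing [84.0919  0.4705  0.0385  0.0204] pulley [48.1931  0.469   0.0385  0.0269]
top z [0.054  0.2568 0.2687]
plane [-9.4634  3.9209  0.2198]
7023 (array([505.5 ,  -1.75]), array([43.5, 50. ]), np.float32(0.0))
243 (array([523.55, -50.4 ]), array([8.2735, 8.0498]), np.float32(63.435257))
877 (array([510.1518, -84.7556]), array([22.133 , 15.7789]), np.float32(51.632492))
597 (array([482.75,  15.  ]), array([10. , 39.5]), np.float32(0.0))
5290 (array([ 438.6169, -143.1042]), array([89.5302, 15.2938]), np.float32(10.124663))
173 (array([452.3076,  14.5385]), array([ 3.8829, 14.9769]), np.float32(123.69002))
5182 (array([432. ,  -1.5]), array([47., 43.]), np.float32(0.0))
184 (array([ 445.3751, -116.625 ]), array([8.8388, 5.6569]), np.float32(44.999996))
865 (array([425.988, -87.816]), array([ 4.6802, 54.6441]), np.float32(124.69516))
10594 (array([ 376.75, -133.75]), array([91.5, 52.5]), np.float32(90.0))
t 25.85 pos [0.4689 0.0382 0.1531] psi 157.95 q6 -1.21
 tool shift [-0.0136 -0.1371  0.0532] turn z(tool) None
```

Request:
arm_command(
  targets=[-0.0025,-0.03,0,0,0,0,0.35,-0.0031,-0.0355,0,0,0,0,0.35,-0.0031,-0.0355,0,0,0,0,0.35,-0.003,-0.0345,0,0,0,0,0.35,0,0,0.02,0,0,8.3,0.35,0,0,0.03,0,0,8.3,0.35,0,0,0.03,0,0,8.3,0.35,0,0,0.02,0,0,8.3,0.35,0,0,0,0,0,0,0.35,0,0,0,0,0,0,0.35],
)

```text
t: 27.1
position: [0.4295, -0.0917, 0.0544]
ee_rot: [[-0.573, 0.82, -0.001], [0.82, 0.573, 0.0], [0.001, -0.0, -1.0]]
contact_force: [0.5, -0.1, 0.4]
finger_gap: 0.0297
finger_force: 0.0
```

```bash
cat > m2.py <<'E'
from h import *
s=env.snapshot("wrist");im=ortho(s,.429,-.092,.045,.008,n=450)
cv2.imwrite("pics/bolt.png",im)
g=(im.min(-1)>100).astype(np.uint8);n,l,st,c=cv2.connectedComponentsWithStats(g)
for k in range(1,n):
    if st[k,4]>400:
        v,u=np.where(l==k);print(st[k,4],rect(np.stack([.429+.045-v*.0002,-.092+.045-u*.0002],1)))
plan(.429,-.092,-.015,124.7)
E
python3 m2.py
```

```text
4271 (array([ 455.4, -132.6]), array([ 8.4, 37.2]), np.float32(0.0))
1257 (array([ 446.1428, -117.2894]), array([10.558 ,  5.7889]), np.float32(34.50867))
9564 (array([426.2483, -88.1975]), array([ 7.7617, 58.2638]), np.float32(124.65134))
t 27.15 pos [ 0.4301 -0.0919  0.055 ] psi 124.91 q6 -0.94
 tool shift [ 0.0006 -0.0009  0.07  ] turn z(tool) 0.20794342677214672
```

Request:
arm_command(
  targets=[0,-0.0005,0.035,0,0,0,0.35,0,0,0.025,0,0,0,0.35,0,0,0.013,0,0,0,0.35,0,0,0,0,0,0,0.35,0,0,0,0,0,0,0.2,0,0,0,0,0,0,0.1,0,0,0,0,0,0,0,0,0,0,0,0,0,0,0,0,0,0,0,0,0],
  squeeze=50,
)

```text
t: 28.28
position: [0.4307, -0.0925, -0.017]
ee_rot: [[-0.57, 0.822, 0.003], [0.822, 0.57, -0.001], [-0.002, 0.002, -1.0]]
contact_force: [-0.4, 0.5, 6.0]
finger_gap: 0.0133
finger_force: 50.2
```

Bolt gripped. I'll lift, carry it towards the pocket tray and turn.

Request:
arm_command(
  targets=[0,0,-0.01,0,0,0,0,0,0,-0.05,0,0,0,0,0,0,-0.06,0,0,0,0,0,0,-0.05,0,0,0,0,0.018,0.018,-0.02,0,0,0,0,0.028,0.028,0,0,0,0,0,0.028,0.028,0,0,0,0,0,0.028,0.028,0,0,0,0,0,0.028,0.028,0,0,0,0,0,0.028,0.028,0,0,0,0,0,0.028,0.028,0,0,0,0,0,0.028,0.028,0,0,0,0,0,0.028,0.028,0,0,0,0,0,0.028,0.028,0,0,0,0,0,0.028,0.028,0,0,0,0,0,0,0,0,0,0,0,0],
)

```text
t: 30.28
position: [0.5039, 0.3249, 0.1718]
ee_rot: [[-0.572, 0.82, -0.0], [0.82, 0.572, 0.001], [0.001, 0.0, -1.0]]
contact_force: [-0.1, -0.5, -0.5]
finger_gap: 0.0131
finger_force: 49.4
```

Request:
arm_command(
  targets=[0,0,0,0,0,-10.3,0,0,0,0,0,0,-10.3,0,0,0,0,0,0,-10.3,0,0,0,0,0,0,-10.3,0,0,0,0,0,0,-10.3,0,0,0,0,0,0,-10.3,0,0,0,0,0,0,0,0,0,0,0,0,0,0,0],
)

```text
t: 31.28
position: [0.5043, 0.3222, 0.1718]
ee_rot: [[-0.994, -0.11, 0.0], [-0.11, 0.994, -0.0], [-0.0, -0.0, -1.0]]
contact_force: [-0.1, 0.1, -0.7]
finger_gap: 0.0131
finger_force: 49.4
```

```bash
python3 - <<'E'
from h import *
s=env.snapshot("wrist");np.savez("w13.npz",**s);o=env.get_obs();print(o["finger_gap"],o["finger_force"]);plan(.5,.33,.19,187)
cv2.imwrite("pics/o13.png",ortho(s,.53,.40,.15,.010,n=600))
E
```

```text
0.01309871348049382 49.421769976615906
t 31.32 pos [0.5043 0.3223 0.1717] psi -173.66 q6 -1.20
 tool shift [ 0.0034  0.0081 -0.0183] turn z(tool) -0.6557885557492682
```

View pics/o13.png

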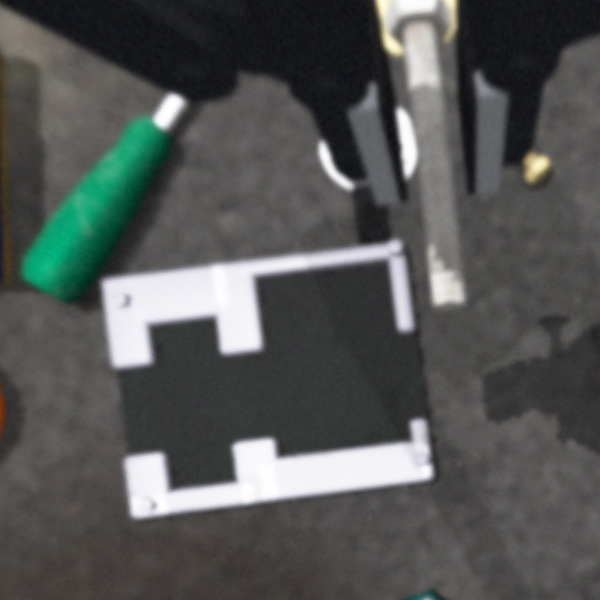

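Tray seen clearly. At 0.5 mm/px its corners are (103,280), (402,240), (433,477) and (132,518). The narrow pocket is on the left, centred near (192,400), and the wide pocket on the right near (330,365). Tray x points at about 97.5°. The bolt is held straight, head at (415,10). I'll check the vise clearance, then go over the pocket.

```bash
python3 - <<'E'
from h import *
for n in("side0","scene0"):
    W=cloud(dict(np.load(n+".npz")))
    for x0 in np.arange(.28,.46,.03):
        print(n,round(x0,2),[round(float(np.nanmax(np.r_[-1,W[(W[...,0]>x0)&(W[...,0]<x0+.03)&(W[...,1]>y0)&(W[...,1]<y0+.05)&(W[...,2]<.25)][:,2]])),3) for y0 in np.arange(.25,.6,.05)])
E
```

```text
side0 0.28 [0.175, 0.175, 0.173, -0.771, -0.709, -0.726, 0.039]
side0 0.31 [0.165, 0.171, 0.129, 0.13, -0.711, -0.719, 0.039]
side0 0.34 [0.035, 0.109, 0.13, 0.129, -0.697, -0.74, 0.0]
side0 0.37 [0.002, 0.026, 0.117, 0.002, -0.752, -0.741, 0.01]
side0 0.4 [0.036, 0.003, 0.01, 0.011, 0.016, -0.745, 0.003]
side0 0.43 [0.038, 0.014, 0.015, 0.013, 0.012, 0.003, 0.039]
scene0 0.28 [0.175, 0.176, 0.174, 0.135, 0.006, 0.006, 0.041]
scene0 0.31 [0.17, 0.174, 0.143, 0.134, 0.003, 0.005, 0.04]
scene0 0.34 [-1.0, -1.0, 0.133, 0.006, 0.005, 0.005, 0.005]
scene0 0.37 [-1.0, -1.0, 0.003, 0.005, 0.004, 0.005, 0.011]
scene0 0.4 [0.038, -1.0, -1.0, 0.01, 0.007, 0.004, 0.006]
scene0 0.43 [0.042, -1.0, -1.0, -1.0, 0.006, 0.005, 0.04]
```

Request:
arm_command(
  targets=[0.0026,0.0336,0,0,0,-1.2,0,0.0027,0.0336,0,0,0,0,0,0.0027,0.0336,0,0,0,0,0,0.0026,0.0336,0,0,0,0,0,0,0,0,0,0,0,0,0,0,0,0,0,0,0],
)

```text
t: 32.08
position: [0.4764, 0.454, 0.1713]
ee_rot: [[-0.991, -0.134, -0.0], [-0.134, 0.991, -0.001], [0.0, -0.001, -1.0]]
contact_force: [0.3, -0.9, 0.7]
finger_gap: 0.0133
finger_force: 49.4
```

```bash
python3 - <<'E'
from h import *
s=env.snapshot("wrist");np.savez("w14.npz",**s);plan(.479,.4548,.05,187.5)
im=ortho(s,.491,.417,.11,.010,n=440);g=cv2.cvtColor(im,cv2.COLOR_BGR2GRAY)
# template fit of tray top outline (bright=lands)
from scipy.optimize import minimize
B=(cv2.GaussianBlur(im.min(-1),(0,0),1.5)>110).astype(float)
X,Y=np.meshgrid(np.linspace(.11,-.11,440),np.linspace(.11,-.11,440),indexing="ij")
def tm(p):
    c,sn=np.cos(p[2]),np.sin(p[2]);dx,dy=X-p[0],Y-p[1];a=c*dx+sn*dy;b=-sn*dx+c*dy
    o=(abs(a)<.078)&(abs(b)<.062);h=((abs(a+.034)<.034)&(abs(b+.0065)<.046))|((abs(a-.039)<.017)&(abs(b-.007)<.042))|(abs(b-.007)<.022)
    return (o&~h).astype(float)
best=max(((cv2.GaussianBlur(tm((i,j,t)),(0,0),2)-.2)*B).sum() -0*1 and (( (cv2.GaussianBlur(tm((i,j,t)),(0,0),2)*B).sum(),i,j,t)) for i in np.arange(-.006,.0061,.001) for j in np.arange(-.006,.0061,.001) for t in np.radians([95.5,96.5,97.5,98.5,99.5]))
print(best[0],tm((0,0,1.7)).sum(),B.sum(),.491+best[1],.417+best[2],np.degrees(best[3]))
E
```

```text
t 32.12 pos [0.4766 0.4536 0.1714] psi -172.33 q6 -1.02
 tool shift [-0.0026  0.0009  0.1214] turn z(tool) 0.17351369120444815
27760.115623173067 31286.0 35695.0 0.49 0.417 97.5
```

Request:
arm_command(
  targets=[-0.0015,0.001,0.04,0,0,0,0,0,0,0.05,0,0,0,0,0,0,0.04,0,0,0,0,0,0,0.03,0,0,0,0,0,0,0.012,0,0,0,0,0,0,0.007,0,0,0,0,0,0,0,0,0,0,0,0,0,0,0,0,0,0],
)

```text
t: 33.12
position: [0.4787, 0.4564, -0.0058]
ee_rot: [[-0.991, -0.135, 0.002], [-0.135, 0.991, 0.002], [-0.002, 0.001, -1.0]]
contact_force: [1.0, 0.7, -0.8]
finger_gap: 0.0131
finger_force: 49.4
```

Request:
arm_command(
  targets=[0,-0.001,0.003,0,0,0,0,0,0,0.0025,0,0,0,0,0,0,0,0,0,0,0,0,0,0,0,0,0,0],
)

```text
t: 33.62
position: [0.4779, 0.4548, -0.0129]
ee_rot: [[-0.991, -0.135, 0.0], [-0.135, 0.991, 0.0], [-0.0, 0.0, -1.0]]
contact_force: [0.0, 0.7, 0.7]
finger_gap: 0.0133
finger_force: 49.6
```

Request:
arm_command(
  targets=[0,0,0.001,0,0,0,0,0,0,0.001,0,0,0,0,0,0,0,0,0,0,0],
)

```text
t: 34.0
position: [0.4779, 0.4548, -0.013]
ee_rot: [[-0.991, -0.135, 0.0], [-0.135, 0.991, -0.0], [-0.0, -0.0, -1.0]]
contact_force: [-6.9, -6.0, 15.6]
finger_gap: 0.0133
finger_force: 51.4
```

Request:
arm_command(
  targets=[0,0,-0.0015,0,0,0,0.1,0,0,0,0,0,0,0.22,0,0,0,0,0,0,0.3,0,0,0,0,0,0,0.35,0,0,-0.03,0,0,0,0.35,0,0,-0.06,0,0,0,0.5,0,0,-0.06,0,0,0,0.5,0,-0.03,-0.04,0,0,0,0.5,0,-0.03,-0.02,0,0,0,0.5,0,0,0,0,0,0,0.5,0,0,0,0,0,0,0.5],
)

```text
t: 35.38
position: [0.4855, 0.3954, 0.1955]
ee_rot: [[-0.991, -0.135, -0.001], [-0.135, 0.991, -0.0], [0.001, -0.0, -1.0]]
contact_force: [0.1, -0.6, -0.3]
finger_gap: 0.0428
finger_force: 0.0
```

```bash
python3 - <<'E'
from h import *
s=env.snapshot("wrist");np.savez("w15.npz",**s);plan(.60,.36,.1,5)
# bolt in narrow pocket: bright blob
im=ortho(s,.478,.4548,.05,.010,n=400);sc=.1/399
c,sn=np.cos(np.radians(97.5)),np.sin(np.radians(97.5))
X,Y=np.meshgrid(np.linspace(.05,-.05,400),np.linspace(.05,-.05,400),indexing="ij");a=c*X+sn*Y;b=-sn*X+c*Y
m=(im.min(-1)>90)&(abs(a)<.015)&(abs(b)<.040)
v,u=np.where(cv2.morphologyEx(m.astype(np.uint8),cv2.MORPH_OPEN,np.ones((5,5)))>0);print("bolt",rect(np.stack([.478+X[v,0],.4548+Y[0,u]],1)))
# holder: white base
im=ortho(s,.59,.36,.07,.004,n=560);np.save("hold.npy",im)
m=(im.min(-1)>140).astype(np.uint8);n,l,st,cc=cv2.connectedComponentsWithStats(m)
for k in range(1,n):
    if st[k,4]>300: print("white",st[k],.59+.07-cc[k][1]*.00025,.36+.07-cc[k][0]*.00025)
W=wcloud(s);ok=(abs(W[...,0]-.6)<.07)&(abs(W[...,1]-.36)<.05)
for lo,hi in((.010,.022),(.022,.036),(.003,.009)):
    P=W[ok&(W[...,2]>lo)&(W[...,2]<hi)];print(lo,len(P),rect(P) if len(P)>5 else "",np.median(P,0))
E
```

```text
t 35.42 pos [0.4852 0.3955 0.195 ] psi -172.23 q6 -1.10
 tool shift [-0.1092 -0.0506  0.0948] turn z(tool) -177.2321482451315
bolt (array([477.7428, 457.2808]), array([69.5699, 16.6881]), np.float32(3.8140428))
white [ 149  118  108  171 7900] 0.6072333544303796 0.3826692721518987
white [ 516  134   44   72 1098] 0.6186691712204007 0.29529690346083787
white [274 258  28  39 801] 0.5907493757802745 0.35787390761548066
white [    0   389   347   171 16843] 0.5452946179421717 0.3852826396722674
0.01 265 (array([580.0015, 368.9784]), array([62.3355, 85.5602]), np.float32(167.99376)) [0.5985 0.3681 0.0164]
0.022 84 (array([609.0915, 370.0435]), array([19.2077, 15.2256]), np.float32(8.924808)) [0.6094 0.3673 0.0292]
0.003 1030 (array([579.1305, 377.3432]), array([65.1644, 98.0484]), np.float32(179.95906)) [0.5502 0.3716 0.005 ]
```

Request:
arm_command(
  targets=[-0.03,-0.011,0,0,0,0,0.6,-0.03,-0.011,0,0,0,0,0.6,-0.03,-0.011,0,0,0,0,0.6,-0.027,-0.0117,0.03,0,0,0,0.6,0,0,0.05,0,0,0,0.6,0,0,0,0,0,0,0.6,0,0,0,0,0,0,0.6],
)

```text
t: 36.3
position: [0.6075, 0.3675, 0.117]
ee_rot: [[-0.991, -0.136, -0.0], [-0.136, 0.991, -0.0], [0.0, 0.0, -1.0]]
contact_force: [0.4, 0.6, 0.6]
finger_gap: 0.0511
finger_force: 0.0
```

```bash
python3 - <<'E'
from h import *
s=env.snapshot("wrist");np.savez("w16.npz",**s);plan(.607,.367,-.01)
im=ortho(s,.595,.365,.06,.004,n=480)
m=(im.min(-1)>130).astype(np.uint8);n,l,st,cc=cv2.connectedComponentsWithStats(m)
for k in range(1,n):
    if st[k,4]>200: v,u=np.where(l==k);print("white",st[k,4],rect(np.stack([.655-v*.00025,.425-u*.00025],1)))
W=wcloud(s);ok=(abs(W[...,0]-.6)<.07)&(abs(W[...,1]-.365)<.035)
for lo,hi in((.011,.022),(.022,.036),(.001,.009)):
    P=W[ok&(W[...,2]>lo)&(W[...,2]<hi)];print(lo,len(P),rect(P) if len(P)>5 else "",np.median(P,0))
im=ortho(s,.595,.365,.06,.018,n=480)
cv2.imwrite("pics/p16.png",np.hstack([im[:,:400],cv2.resize(s["frame"][120:320,120:376],(400,480))]))
E
```

```text
t 36.35 pos [0.6085 0.3679 0.1187] psi -172.19 q6 -1.24
 tool shift [ 0.0019 -0.0008  0.1287] turn z(tool) None
white 15063 (array([611.884 , 367.3217]), array([49.8252, 48.2249]), np.float32(85.485985))
white 11882 (array([547.8749, 385.25  ]), array([25.25, 79.5 ]), np.float32(90.0))
0.011 623 (array([582.4495, 363.3649]), array([48.9384, 84.4551]), np.float32(165.11746)) [0.6054 0.365  0.0175]
0.022 230 (array([607.0554, 366.8629]), array([21.3055, 22.1604]), np.float32(124.06446)) [0.6087 0.3646 0.03  ]
0.001 3139 (array([600.0306, 365.0282]), array([ 69.1785, 140.2612]), np.float32(179.64009)) [0.5711 0.3665 0.0037]
```

View pics/p16.png

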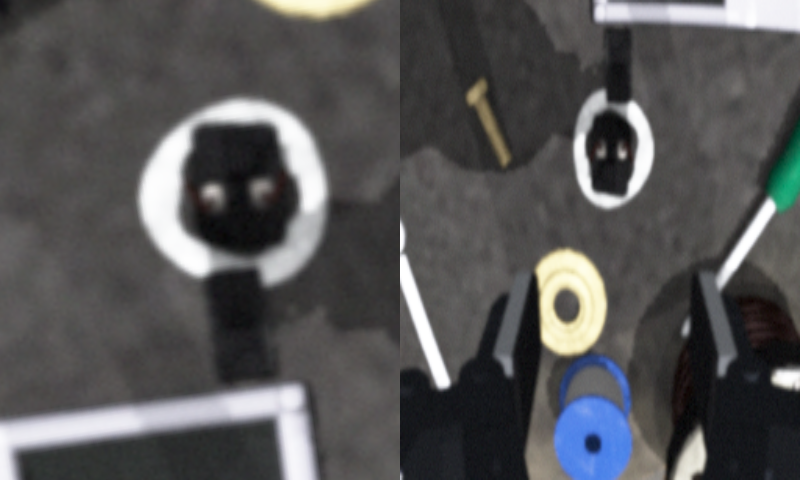

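The black-on-white brush holder is at (240,190) left, body running vertically with its boot pointing down to the tray at (245,375), so own y is about 5.5°. Grasp at (0.609, 0.3655).

Request:
arm_command(
  targets=[-0.0005,-0.0023,0.04,0,0,2.3,0.6,0,0,0.045,0,0,0,0.6,0,0,0.03,0,0,0,0.6,0,0,0.015,0,0,0,0.6,0,0,0,0,0,0,0.6,0,0,0,0,0,0,0.4,0,0,0,0,0,0,0.3,0,0,0,0,0,0,0.15,0,0,0,0,0,0,0.15,0,0,0,0,0,0,0.15],
  squeeze=25,
)

```text
t: 37.6
position: [0.6101, 0.3652, -0.0112]
ee_rot: [[-0.995, -0.095, 0.003], [-0.095, 0.995, 0.001], [-0.003, 0.001, -1.0]]
contact_force: [-1.4, 0.1, 6.0]
finger_gap: 0.023
finger_force: 24.6
```

Request:
arm_command(
  targets=[0,0,-0.01,0,0,0,0.15,0,0,-0.05,0,0,0,0.15,0,0,-0.06,0,0,0,0.15,0,0,-0.04,0,0,10.4,0.15,0,0,0,0,0,10.5,0.15,0,0,0,0,0,10.5,0.15,0,0,0,0,0,10.5,0.15,0,0,0,0,0,10.5,0.15,0,0,0,0,0,10.5,0.15,0,0,0,0,0,10.5,0.15,0,0,0,0,0,10.5,0.15,0,0,0,0,0,10.5,0.15,0,0,0,0,0,10.5,0.15,0,0,0,0,0,10.5,0.15,0,0,0,0,0,10.5,0.15,0,0,0,0,0,10.5,0.15,0,0,0,0,0,10.5,0.15,0,0,0,0,0,10.5,0.15,0,0,0,0,0,10.5,0.15,0,0,0,0,0,10.5,0.15],
)

```text
t: 40.1
position: [0.6087, 0.3645, 0.1471]
ee_rot: [[0.993, 0.117, 0.0], [0.117, -0.993, 0.0], [0.0, -0.0, -1.0]]
contact_force: [0.7, -0.1, 0.1]
finger_gap: 0.0229
finger_force: 24.8
```

```bash
cat > m3.py <<'E'
from h import *
s=env.snapshot("wrist");o=env.get_obs();T=(wcloud(s)-o["position"])@o["ee_rot"]*1e3
print(o["finger_gap"],o["finger_force"],o["contact_force"]);plan(.4898,.3842,.1,7.5)
m=(abs(T[...,0])<60)&(abs(T[...,1])<32)&(T[...,2]<5)&(T[...,2]>-40)
# white base pixels at base height, and everything below finger tips
for nm,q in (("white",m&(s["frame"].min(-1)>120)),("low",m&(T[...,2]>-19)&(T[...,2]<-5))):
    P=T[q];print(nm,len(P),P.min(0),P.max(0),np.median(P,0))
E
python3 m3.py
```

```text
0.02244654660157759 24.76321795518743 [ 0.3282 -0.2753 -0.3505]
t 40.15 pos [0.6087 0.3645 0.1471] psi 6.16 q6 1.93
 tool shift [-0.1161 -0.0323  0.0471] turn z(tool) -1.3378511472773198
white 1106 [  2.2631 -22.2677 -38.5758] [ 24.644   25.327  -12.1816] [ 15.5586  -6.0786 -14.7989]
low 3146 [-23.585  -23.0604 -18.9775] [ 49.9955  25.327  -10.1744] [ 23.8216   1.9913 -16.695 ]
```

Request:
arm_command(
  targets=[-0.023,-0.0064,0,0,0,0,0.15,-0.033,-0.0094,0,0,0,0,0.15,-0.033,-0.0094,0,0,0,0,0.15,-0.0289,-0.0082,0,0,0,-1.3,0.15,0,0,0.05,0,0,0,0.15,0,0,0.05,0,0,0,0.15,0,0,0.02,0,0,0,0.15,0,0,0,0,0,0,0.15,0,0,0,0,0,0,0.15,0,0,0,0,0,0,0.15],
)

```text
t: 41.4
position: [0.4893, 0.3842, 0.0291]
ee_rot: [[0.989, 0.145, 0.003], [0.145, -0.989, 0.002], [0.004, -0.002, -1.0]]
contact_force: [-0.1, 0.5, -0.4]
finger_gap: 0.0226
finger_force: 24.8
```

```bash
sed -i 's/plan(.4898,.3842,.1,7.5)/plan(.4877,.3839,-.009,7.5)/' m3.py; cat >> m3.py <<'E'
# re-fit the tray from here
im=ortho(s,.49,.417,.11,.010,n=440);B=(cv2.GaussianBlur(im.min(-1),(0,0),1.5)>110).astype(float)
X,Y=np.meshgrid(np.linspace(.11,-.11,440),np.linspace(.11,-.11,440),indexing="ij")
def tm(p):
    c,sn=np.cos(p[2]),np.sin(p[2]);dx,dy=X-p[0],Y-p[1];a=c*dx+sn*dy;b=-sn*dx+c*dy
    o=(abs(a)<.078)&(abs(b)<.062);h=((abs(a+.034)<.034)&(abs(b+.0065)<.046))|((abs(a-.039)<.017)&(abs(b-.007)<.042))|(abs(b-.007)<.022)
    return cv2.GaussianBlur((o&~h).astype(float),(0,0),2)
b=max(((tm((i,j,t))*B).sum(),.49+i,.417+j,np.degrees(t)) for i in np.arange(-.006,.0061,.001) for j in np.arange(-.006,.0061,.001) for t in np.radians([96.5,97.5,98.5]));print("tray",b)
E
python3 m3.py
```

```text
0.022651341766049982 24.756714242466842 [-0.3021  0.0871 -0.1214]
t 41.45 pos [0.489  0.3841 0.0287] psi 8.36 q6 2.01
 tool shift [-0.0014  0.      0.0377] turn z(tool) 0.8605802199456605
white 1611 [-23.8734 -25.4769 -39.9957] [ 25.4688  25.287  -11.5631] [ 13.5806  -4.9143 -15.3712]
low 3028 [-23.8734 -22.9807 -18.9945] [ 50.2052  25.287  -10.9684] [ 23.7569   2.35   -17.0552]
tray (np.float64(21420.58854976591), np.float64(0.491), np.float64(0.417), np.float64(97.5))
```

Request:
arm_command(
  targets=[-0.0005,0,0.015,0,0,0.8,0.15,0,0,0.012,0,0,0,0.15,0,0,0.006,0,0,0,0.15,0,0,0,0,0,0,0.15,0,0,0,0,0,0,0.15],
)

```text
t: 42.08
position: [0.4869, 0.383, -0.007]
ee_rot: [[0.991, 0.132, -0.0], [0.132, -0.991, -0.0], [-0.001, 0.0, -1.0]]
contact_force: [-0.3, 0.3, -0.6]
finger_gap: 0.0228
finger_force: 25.9
```

Request:
arm_command(
  targets=[0.0005,0,0.001,0,0,0,0.15,0,0,0.001,0,0,0,0.15,0,0,0,0,0,0,0.15],
)

```text
t: 42.45
position: [0.4877, 0.3833, -0.0077]
ee_rot: [[0.991, 0.132, 0.0], [0.132, -0.991, 0.0], [0.0, -0.0, -1.0]]
contact_force: [-3.2, -2.0, 7.1]
finger_gap: 0.0225
finger_force: 26.6
```

Contact with the floor at about the expected height; I'll release, lift and verify.

Request:
arm_command(
  targets=[0,0,-0.0005,0,0,0,0.32,0,0,0,0,0,0,0.4,0,0,0,0,0,0,0.5,0,0,-0.02,0,0,0,0.55,0,0,-0.05,0,0,0,0.55,0,0,-0.06,0,0,0,0.55,0,0,-0.06,0,0,0,0.55,-0.03,-0.03,-0.03,0,0,0,0.55,-0.03,-0.03,0,0,0,0,0.55,0,0,0,0,0,0,0.55,0,0,0,0,0,0,0.55],
)

```text
t: 43.82
position: [0.4204, 0.4347, 0.2129]
ee_rot: [[0.991, 0.132, 0.001], [0.132, -0.991, 0.0], [0.001, -0.0, -1.0]]
contact_force: [0.6, -0.3, 0.0]
finger_gap: 0.0469
finger_force: 0.0
```

```bash
python3 - <<'E'
from h import *
R=np.array([[-.1305,.9914],[-.9914,-.1305]]) # rows: tray x,y axes
for n in ("wrist","side","scene"):
    s=env.snapshot(n);W=wcloud(s) if n=="wrist" else cloud(s)
    if n=="wrist": plan(.49,.38,.1)
    L=(W[...,:2]-np.array([.4905,.417]))@R.T*1e3;z=W[...,2]*1e3
    wp=(abs(L[...,0]+34)<33)&(abs(L[...,1]+6.5)<45)
    for nm,q in (("white",wp&(s["frame"].min(-1)>130)&(z>4)&(z<12)&(abs(L[...,0]+34)<28)&(abs(L[...,1]+6.5)<41)),("body",wp&(z>16)&(z<27)),("tower",wp&(z>27)&(z<45)),("boot",wp&(z>8.5)&(z<15)&(L[...,1]<-15)&(abs(L[...,0]+34)<25)),("bolt",(abs(L[...,0]-39)<16)&(abs(L[...,1]-7)<41)&(z>8)&(z<30))):
        if q.sum()>8: print(n,nm,q.sum(),"x",np.percentile(L[q][:,0],[3,50,97]).round(0),"y",np.percentile(L[q][:,1],[3,50,97]).round(0),"z",np.percentile(z[q],[3,50,97]).round(0))
    d=np.hypot(W[...,0]-.4705,W[...,1]-.038)
    for nm,q in (("bearing",(d<.03)&(z>50)&(z<70)),("pulley",(d<.04)&(z>36)&(z<45))):
        if q.sum()>8:print(n,nm,q.sum(),np.median(W[q],0),(W[q].min(0)+W[q].max(0))/2)
    for nm,c in (("mid",(.510,-.074)),("short",(.605,.287))):
        q=(np.hypot(W[...,0]-c[0],W[...,1]-c[1])<.03)&(z>4)&(z<20);print(n,nm,q.sum(),np.median(W[q],0) if q.sum() else "")
E
```

```text
t 43.88 pos [0.4207 0.4344 0.2125] psi 7.54 q6 2.16
 tool shift [0.0615 0.063  0.1125] turn z(tool) None
wrist white 619 x [-56. -29. -12.] y [-14.   8.  30.] z [5. 8. 9.]
wrist body 344 x [-43. -32. -21.] y [-6.  7. 22.] z [19. 22. 24.]
wrist tower 129 x [-42. -30. -22.] y [-2.  7. 17.] z [30. 34. 37.]
wrist boot 269 x [-43. -36. -28.] y [-40. -28. -15.] z [ 9. 10. 12.]
wrist bolt 362 x [35. 39. 43.] y [-22.   6.  40.] z [10. 13. 17.]
wrist bearing 26 [0.4639 0.0567 0.0518] [0.4638 0.0537 0.0523]
wrist pulley 296 [0.4645 0.0567 0.0395] [0.4692 0.0488 0.0404]
wrist mid 0 
wrist short 166 [0.6057 0.2888 0.0093]
side white 54 x [-59. -46. -17.] y [-12.  18.  32.] z [ 5.  7. 10.]
side body 48 x [-46. -40. -26.] y [-1. 15. 24.] z [17. 22. 25.]
side tower 21 x [-43. -34. -27.] y [ 1. 10. 18.] z [27. 31. 36.]
side boot 29 x [-47. -38. -19.] y [-50. -30. -16.] z [ 9. 11. 12.]
side bolt 57 x [29. 37. 47.] y [-34.   5.  42.] z [ 8. 12. 15.]
side bearing 184 [0.4679 0.0359 0.0554] [0.4689 0.0378 0.0546]
side pulley 237 [0.4588 0.0254 0.0394] [0.4693 0.0377 0.0399]
side mid 79 [ 0.5119 -0.0763  0.0089]
side short 29 [0.6043 0.2853 0.0093]
scene white 58 x [-57. -20. -12.] y [-10.  17.  33.] z [ 5.  9. 11.]
scene body 48 x [-43. -27. -21.] y [-3. 17. 25.] z [18. 22. 25.]
scene tower 24 x [-44. -31. -25.] y [ 0.  9. 19.] z [28. 33. 38.]
scene boot 30 x [-53. -36. -23.] y [-51. -30. -17.] z [ 9. 11. 14.]
scene bolt 66 x [27. 40. 49.] y [-33.   6.  41.] z [ 8. 13. 18.]
scene bearing 78 [0.4694 0.039  0.0562] [0.4684 0.039  0.0553]
scene pulley 94 [0.4567 0.0519 0.0401] [0.4693 0.039  0.0404]
scene mid 31 [ 0.5112 -0.0712  0.0093]
scene short 23 [0.598  0.2859 0.0103]
```

Everything checks out: the stack is coaxial with the bearing top at about 56 mm. The holder lies flat and centred in the wide pocket, the bolt is in the narrow pocket, and the spare bolts are unmoved.

```bash
python3 -c "
from h import *
print(env.close_job())"
```

```text
the job is handed in; nothing more can be done
None
```

Both kits are made up and the job is handed in, at about 44 s on the robot's clock: the pulley, spacer ring and bearing are stacked in the nest, the holder and long bolt lie in their pockets, and the spare bolts are where they were. The hand-in returned no verdict.

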